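Kit the vented covers with the lifter and send the tray off

TASK

With the flat lifter, slide under each vented cover plate on the bench and stack all of them, feet down and flat, one on another in the middle of the kit tray; the fingers must never touch a cover. Only when all are stacked, push the loaded tray across to the outgoing spot so that it stands centred and square within the yellow corners, with the lifter laid flat and lengthwise on the middle of its blue mat at the end. Leave everything else on the bench alone.

Things in the scene. Friction and masses are not known exactly. Their poses are not given: they have to be found in the camera images.
- lifter: cranked steel spatula, 215 mm long, 160 g. Blade 40 wide, 3 thick, flat, x = -65 to +37 mm (front edge). Thin neck at x = -60 to -72. Black handle above and behind it: x = -68 to -178, 18 wide, 24 tall, centre line 60 mm above the blade's underside. Origin on the blade's underside, 37 mm behind its front edge; x from handle to front edge, z up. Rests flat on its blade, handle in the air
- lifter_grip (a point): the place to grip on the lifter's handle: x = -95 mm, 60 mm above the blade's underside; pinch the 18 mm width from above, firmly (about 100 N), so that it does not droop
- lifter_mid (a point): the middle of the lifter's whole length: x = -70 mm, at the level of the blade's underside
- mat: the lifter's parking mat, a fixed blue bench mat 260 x 110 mm, 2 mm thick, near the robot; x along its length, origin at its centre at table level. The lifter starts lying along it
- tray: kit tray, a loose grey plastic open box 134 x 134 mm, 60 mm high, walls 8, floor 4, inside 118 x 118 mm, about 400 g empty; its front wall (-x side, towards the robot) has an 80 mm wide gap in the middle, from the floor up, for the lifter's blade and neck. Origin: centre of the underside; z up
- spot: the outgoing spot: four fixed yellow tape corners on the bench (outside 166 mm square, inside 146 mm square, flat) around a small yellow square in the middle; the tray fits inside. Origin at the centre, axes along the sides, the same way round as the tray's
- cover_a: square aluminium plate 96 x 96 x 4 mm with dark vent slots on top, on four black rubber feet (12 across, 10 tall, centres 34 mm from the middle both ways): 14 mm high, 10 mm gap under the plate, 56 mm between feet, alike from all sides; 100 g. Stacked covers rise 14 mm each. Origin: centre, at the soles of the feet; x, y along edges. 3 or 4 covers are present
- cover_b: square aluminium plate 96 x 96 x 4 mm with dark vent slots on top, on four black rubber feet (12 across, 10 tall, centres 34 mm from the middle both ways): 14 mm high, 10 mm gap under the plate, 56 mm between feet, alike from all sides; 100 g. Stacked covers rise 14 mm each. Origin: centre, at the soles of the feet; x, y along edges. 3 or 4 covers are present
- cover_c: square aluminium plate 96 x 96 x 4 mm with dark vent slots on top, on four black rubber feet (12 across, 10 tall, centres 34 mm from the middle both ways): 14 mm high, 10 mm gap under the plate, 56 mm between feet, alike from all sides; 100 g. Stacked covers rise 14 mm each. Origin: centre, at the soles of the feet; x, y along edges. 3 or 4 covers are present
- cover_d: one more cover, the same as cover_a; when present it starts stacked on top of cover_a (lift it off first)
- tape: bystander: roll of clear tape lying flat, 84 mm across, 24 mm high; leave it alone
- glue: bystander: white glue bottle, 36 mm across, 110 mm high, standing; leave it alone
- driver: bystander: electric screwdriver lying on the bench, 210 mm long, 34 mm high; leave it alone
- frame: bystander: black plastic frame, 120 x 70 x 14 mm, lying flat; leave it alone
- carton: bystander: small cardboard box, 90 x 70 x 50 mm; leave it alone
- cup: bystander: empty open blue plastic box, 90 x 70 x 45 mm; leave it alone
Things that resemble listed ones, but are neither listed nor needed, are in the scene too. What is shaped like the tray but green or turquoise is not meant.

How it is judged:
By the outcome, as a careful person would: the job done as asked, in the order asked, and still so for the second after the job is handed in, with the robot touching nothing.
Of cover_b, cover_c, cover_d only 2 to 3 are there at a start; the rules pass over those that are not, and their reading is None.
At some moment in a run one of tray, lifter, cover_b, cover_c may be knocked a few centimetres aside while the robot is not near it.
It also fails if it takes over 210 s, if anything falls off the work surface, if the arm or the gripper's body presses on something with over 40 N, if the wrist force passes 120 N, or if a joint passes its speed limit or range.

ROBOT

A 7-joint arm with a two-finger parallel gripper is mounted at the origin on the work surface. World frame = base frame: x ahead of the robot, y to its left, z up, the work surface at z = 0. Lengths are in m, angles in rad, forces in N, time in s.
With the tool pointing down it reaches from about 0.4 to 0.85 m from the base axis. Payload 10.4 kg.
Tool frame: the origin (TCP) lies at the very end of the fingers, on their centre line; the grasp point (between the pads) lies 19 mm behind it; z points along the fingers, y is the line along which they close (so a half turn about z gives the same grasp; the last joint's range is limited). The gripper opens to 85 mm and grips with 20 to 120 N. Pads are 22 mm wide; open, the fingers measure 114 mm over their backs; the gripper's body (76 mm by 85 mm) begins 54 mm behind the grasp point. The pads swing forward as they close: fully open they stand 13 mm farther back than shut.
Start: joints at [1.199, 0.332, -0.065, 1.46, 0.022, 1.35, -0.088], TCP at [0.214, -0.587, 0.231] pointing down, gripper open.
Joint ranges: [-2.6, 2.6], [-0.5, 2.12], [-1.47, 1.34], [0.16, 2.42], [-1.27, 4.41], [0.06, 2.06], [-2.6, 2.6]. Speed limits (rad/s): [2.22, 2.22, 2.79, 2.79, 3.14, 3.14, 3.14].

INTERFACE

Orientations are given as a unit quaternion [x, y, z, w].
In Python, from workcell import * gives the robot as it stands. The module is installed in compiled form; this text tells all that it offers.
- The arm moves only by the tool carry_out, never from a script. Its argument "motion" is a list of rows, each an object with "xyz": the shift along the tool's x, y, z in m, a list of three; "angular": the turn, a rotation vector about the tool's x, y, z in degrees, a list of three. A call has 1 to 12 rows; each row is the pose to reach, as a shift and turn from the pose commanded when the call began, along the tool's axes at that moment; what a row does not reach only later rows make up. A row lasts 1/10 s, in which the tool goes at most 50 mm and 8.59 degrees, less where a joint would pass 70% of its speed; a pose out of reach is approached as far as the arm can. A call with a gripper value outside its range is refused whole. "hand" is the opening, from 0 (shut) to 1 (fully open), set as the call begins (left out, the last holds). The fingers move at their own pace and stop on an object; "grip_force" is the grip in N (left out, the last holds). Time passes only in rows, so rows that repeat a pose let the fingers close. It gives the time, the measured TCP pose, the force, the opening and the grip force at its end, in the units of the state.
- get_obs(): the state, without advancing time (a new reading comes with each control period).
- camera(name): name is "side" or "top"; returns a dict with "img" (384x512x3 uint8, red, green, blue), "fx", "fy", "cx", "cy" (pixels), "extrinsics" (4x4, takes a point from camera to world coordinates). Camera axes: x right, y up, looking along -z (the intrinsics and any distortion apply to the point x, -y, -z); pixel columns grow to the right and rows downward; lengths in m; the calibration is good to about 2 mm. A picture is of the moment at which its call begins. There is no depth.
- hand_in(): hands the job in; it is judged then, once.
The state is a dict: "clock": time; "joint_pos": joint angles; "joint_velocities": joint speeds; "tau": joint torques, N m; "position": TCP position; "ee_rot": TCP orientation; "ft_force": force on the tool from outside, world axes, zero at the start; "torque": the same for the moment, N m; "grip_width": opening from 0.0 (shut) to 1.0 (fully open); "grasp_force": force on a finger pad.
Only numpy, scipy, OpenCV 4.12 (cv2) and the standard library are available. Lean on these libraries where they do the work, as an engineer would, in place of code of your own. Each camera call takes 0.05 s, during which the arm holds its last target. There are 200 camera calls.

## Working session

There is one attempt and no reset: what is moved stays moved. The work goes in short steps, Python scripts to look and compute and a tool call to move; the robot and the scene stay as the last step left them, time stands still between calls to the robot, and variables do not carry over. Pictures are saved under pics/ and viewed, at most 14 in all, crops included, and the job is handed in when it is done.

Besides the shell and the picture viewer there is one more tool, called as name([rows], argument=value, ...), one row to a line, values as JSON. carry_out: Moves the arm, as the interface text tells. Its arguments: {"type":"object","properties":{"motion":{"type":"array"},"hand":{"type":"number"},"grip_force":{"type":"number"}},"required":["motion"]}

```bash
mkdir -p pics
python3 - <<'E'
from workcell import *
import cv2
o=get_obs();print(o)
for n in("top","side"):
    c=camera(n);cv2.imwrite(f"pics/{n}0.png",cv2.cvtColor(c["img"],cv2.COLOR_RGB2BGR))
    print(n,c["fx"],c["fy"],c["cx"],c["cy"],c["extrinsics"],[k for k in c])
E
```

```text
{'clock': 0.0, 'joint_pos': array([ 1.19941176,  0.33285304, -0.0647134 ,  1.46094388,  0.02161705,
        1.34990837, -0.0885373 ]), 'joint_velocities': array([-0.00114575, -0.00030066,  0.00114101, -0.00029431,  0.00011955,
        0.00088887,  0.0001885 ]), 'tau': array([-1.17652944e-03, -6.25441074e+01,  4.83837223e-02, -3.91604984e+01,
        1.61390734e-02,  9.88706772e-03,  9.76275572e-06]), 'position': array([ 0.21346452, -0.58701276,  0.23052651]), 'ee_rot': array([ 9.84831905e-01,  1.73509704e-01, -1.61610125e-04, -6.89504836e-04]), 'ft_force': array([-0.14484292,  0.63908251, -0.51248995]), 'torque': array([-0.02663305, -0.00130032, -0.03315243]), 'grasp_force': 0.0, 'grip_width': 1.0013336912545838}
top 389.4707087182424 389.4707087182424 252.464855597581 187.9070852899725 [[-0.00802085  0.97503235 -0.22191798  0.22312084]
 [-0.99996454 -0.00725149  0.00428145 -0.07940698]
 [ 0.00256532  0.22194445  0.97505594  1.38921872]
 [ 0.          0.          0.          1.        ]] ['img', 'fx', 'fy', 'cx', 'cy', 'extrinsics']
side 413.9817472140137 413.9817472140137 258.2105598694693 190.04049739962636 [[-0.95125958  0.1356513  -0.27695476  0.08051784]
 [-0.30768471 -0.47822911  0.82257343  1.11730362]
 [-0.02086467  0.86769559  0.49665785  0.77730872]
 [ 0.          0.          0.          1.        ]] ['img', 'fx', 'fy', 'cx', 'cy', 'extrinsics']
```

View pics/top0.png

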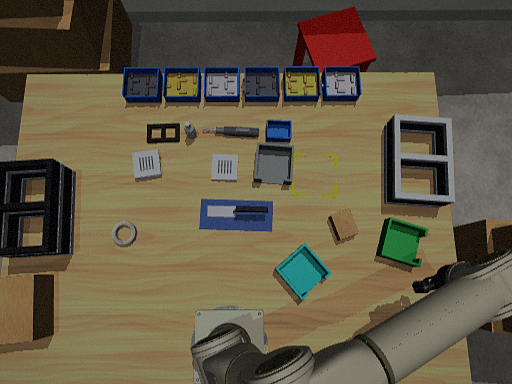

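View pics/side0.png

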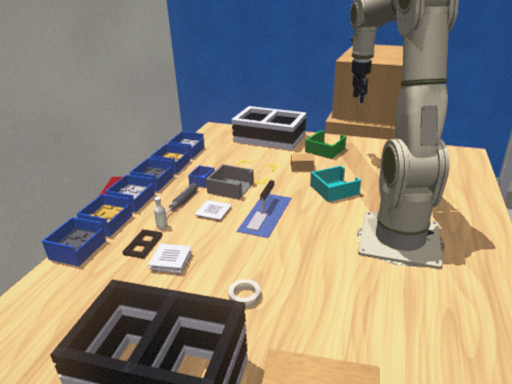

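The top view shows a cover, possibly stacked, at (147,164) and another at (225,167). The grey tray is at (273,164), the yellow corners around (315,175), and the lifter is on its mat at (236,214) with its handle to the right. I'll write helpers and measure next.

```bash
cat > h.py <<'E'
from workcell import *
import cv2, numpy as np
from scipy.spatial.transform import Rotation as R
def shot(n): 
    c=camera(n); c["hsv"]=cv2.cvtColor(c["img"],cv2.COLOR_RGB2HSV); return c
def ray(c,uv):
    uv=np.atleast_2d(np.asarray(uv,float)); E=c["extrinsics"]
    d=np.c_[(uv[:,0]-c["cx"])/c["fx"],-(uv[:,1]-c["cy"])/c["fy"],-np.ones(len(uv))]@E[:3,:3].T
    return E[:3,3],d
def onz(c,uv,z):
    o,d=ray(c,uv); return (o+d*((z-o[2])/d[:,2])[:,None])
def proj(c,p):
    E=c["extrinsics"]; q=(np.atleast_2d(p)-E[:3,3])@E[:3,:3]
    return np.c_[c["cx"]+c["fx"]*q[:,0]/-q[:,2],c["cy"]-c["fy"]*q[:,1]/-q[:,2]]
def blobs(m,amin=15,k=0):
    m=m.astype(np.uint8)*255
    if k: m=cv2.morphologyEx(m,cv2.MORPH_CLOSE,np.ones((k,k)))
    cs,_=cv2.findContours(m,cv2.RETR_EXTERNAL,cv2.CHAIN_APPROX_NONE)
    return [x for x in cs if cv2.contourArea(x)>amin]
def rect(c,cnt,z):
    """min-area rectangle of a contour cast onto plane z (+half-pixel border): centre, sizes, angle mod 90"""
    p=onz(c,cnt.reshape(-1,2),z)[:,:2]*1000
    (x,y),(w,h),a=cv2.minAreaRect(p.astype(np.float32)); return np.round([x,y,w,h,a],1)
def crop(c,fn,x0,y0,x1,y1,s=5):
    cv2.imwrite(fn,cv2.resize(cv2.cvtColor(c["img"][y0:y1,x0:x1],cv2.COLOR_RGB2BGR),None,fx=s,fy=s,interpolation=cv2.INTER_CUBIC))
E
python3 - <<'E'
from h import *
t=shot("top"); s=shot("side")
h,S,v=[t["hsv"][...,i] for i in range(3)]
def show(name,m,z,c,k=0,amin=15):
    for b in blobs(m,amin,k):
        x,y,w,hh=cv2.boundingRect(b); print(name,(x,y,w,hh),rect(c,b,z))
roi=np.zeros(h.shape,bool);roi[110:250,100:350]=1
show("white",roi&(S<60)&(v>150),.014,t,5)
show("blue",roi&(h>100)&(h<130)&(S>110),.002,t,5)
show("yellow",roi&(h>24)&(h<34)&(S>150)&(v>150),0,t,0,2)
show("grey",roi&(S<70)&(v<150)&(v>40),.06,t,3)
crop(t,"pics/c1.png",130,115,290,235)
crop(s,"pics/c2.png",110,150,290,285,4)
E
```

```text
white (208, 207, 27, 9) [452.4  27.9  93.1  28.9  89.6]
white (211, 155, 27, 24) [617.7  17.8  94.3  87.6  89.6]
white (133, 150, 28, 27) [632.5 305.1  90.1  93.9   9.4]
blue (200, 199, 73, 32) [440.3 -25.3 258.6 106.6  87.6]
blue (147, 125, 32, 17) [753.9 252.5 119.9  63.9  89.6]
blue (166, 124, 13, 5) [781.6 217.2  45.8  16.1  89.6]
blue (266, 120, 25, 22) [ 760.8 -184.1   91.3   84.7   89.1]
grey (112, 221, 25, 24) [373.3 354.2  83.   78.4  89.6]
grey (207, 205, 29, 13) [444.7  24.1  98.4  38.8  87.2]
grey (211, 154, 27, 27) [602.7  14.9  92.7  95.7  89.6]
grey (132, 148, 30, 31) [616.5 290.1 104.4  98.    8.9]
grey (254, 142, 41, 43) [ 619.9 -162.3  134.7  158.2   84.6]
grey (202, 127, 57, 9) [742.3  -6.1 203.9  26.8  85.8]
grey (184, 121, 12, 18) [745.3 141.5  69.   34.   26.6]
```

View pics/c1.png

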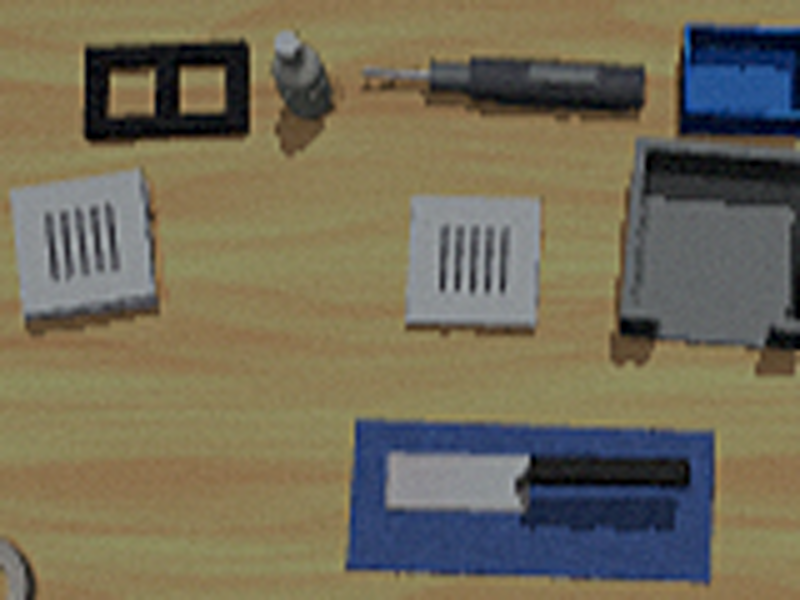

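View pics/c2.png

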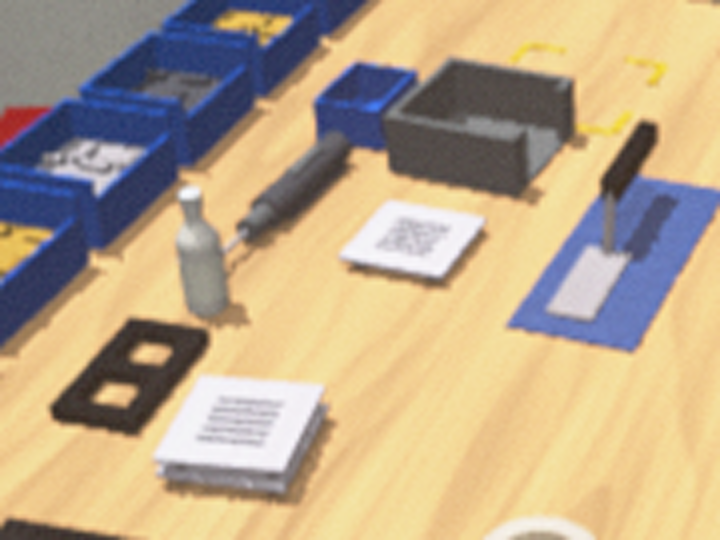

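The crops show a two-plate stack on the left (slots at (82,240) in the top crop), a single cover at (473,262), and the tray with its gap facing the robot. The lifter blade points to +y, with the handle at (610,470). That makes three covers. Next I'll refine the masks and use both views.

```bash
cat >> h.py <<'E'
def win(c,P,r):
    """mask window: pixels around world point P (m) within r px"""
    u,v=proj(c,P)[0]; m=np.zeros(c["img"].shape[:2],bool); m[int(max(v-r,0)):int(v+r),int(max(u-r,0)):int(u+r)]=1; return m
def cover(c,P,r=24):
    """bright unsaturated plate top near P (plane z=P[2])"""
    v=c["hsv"][...,2].astype(int);s=c["hsv"][...,1]
    w=win(c,P,r); thr=0.6*np.percentile(v[w&(s<60)],90)
    b=max(blobs(w&(s<60)&(v>thr),15,7),key=cv2.contourArea)
    r_=rect(c,b,P[2]); h_=cv2.convexHull(b)
    p=onz(c,h_.reshape(-1,2),P[2])[:,:2].astype(np.float32)*1000
    M=cv2.moments(p); return r_,np.round([M["m10"]/M["m00"],M["m01"]/M["m00"]],1)
E
python3 - <<'E'
from h import *
t=shot("top"); s=shot("side")
for c in(t,s):
    print("b",cover(c,[.605,.018,.014])); print("stack28",cover(c,[.62,.29,.028]))
for uv in [(225,160),(147,158),(147,176),(310,155),(296,156),(316,175),(180,215),(258,210),(258,218)]:
    print(uv,t["hsv"][uv[1],uv[0]])
r=t["img"].astype(int); 
m=(t["hsv"][...,1]>150)&(t["hsv"][...,0]>20)&(t["hsv"][...,0]<36); m[:,:285]=0;m[:140]=0;m[205:]=0;m[:,350:]=0
ys,xs=np.nonzero(m);print(m.sum(), xs.min(),xs.max(),ys.min(),ys.max()) if m.sum() else print("none")
for b in blobs(m,0): print(cv2.boundingRect(b), onz(t,b.reshape(-1,2).mean(0),0)[0,:2])
# lifter handle (z=.074 top, on 2mm mat) dark
v=t["hsv"][...,2]; 
for b in blobs((v<45)&win(t,[.44,-.03,.07],45),10): print("handle",cv2.boundingRect(b),rect(t,b,.074))
w=win(t,[.44,.03,.005],40)
for b in blobs((t["hsv"][...,1]<60)&(v>90)&w,20,3): print("blade",cv2.boundingRect(b),rect(t,b,.005))
crop(t,"pics/c3.png",240,130,350,210,7)
E
```

```text
b (array([617.7,  18. ,  95.6,  95.2,  89.6]), array([617.4,  17.8]))
stack28 (array([628.9, 299.7, 101.3,  99.8,   8.7]), array([628.6, 300.4]))
b (array([616.8,  20.8, 104.4, 100.6,  88. ]), array([617.1,  20. ]))
stack28 (array([623.2, 311.2, 106.9, 118.5,   8.8]), array([622.9, 310.7]))
(225, 160) [110   7 112]
(147, 158) [ 90   8 158]
(147, 176) [111  18 100]
(310, 155) [ 21 100 140]
(296, 156) [ 16 104 137]
(316, 175) [ 20  83 139]
(180, 215) [ 23  99 137]
(258, 210) [174  71  36]
(258, 218) [109 139  68]
236 291 336 152 197
(323, 185, 14, 13) [ 0.5184852  -0.37468274]
(291, 182, 14, 15) [ 0.52724973 -0.24216865]
(313, 174, 3, 2) [ 0.58832926 -0.31288848]
(323, 154, 14, 13) [ 0.65128077 -0.38140815]
(293, 152, 13, 13) [ 0.65957249 -0.25261053]
handle (233, 206, 35, 6) [450.3 -76.2 116.3  17.3  89.6]
handle (254, 179, 8, 4) [ 548.8 -102.9   24.4   10.7   89.6]
blade (207, 205, 29, 13) [454.   29.1 101.   40.4  87.3]
blade (211, 174, 27, 7) [580.   18.7  95.7  22.7  89.6]
```

View pics/c3.png

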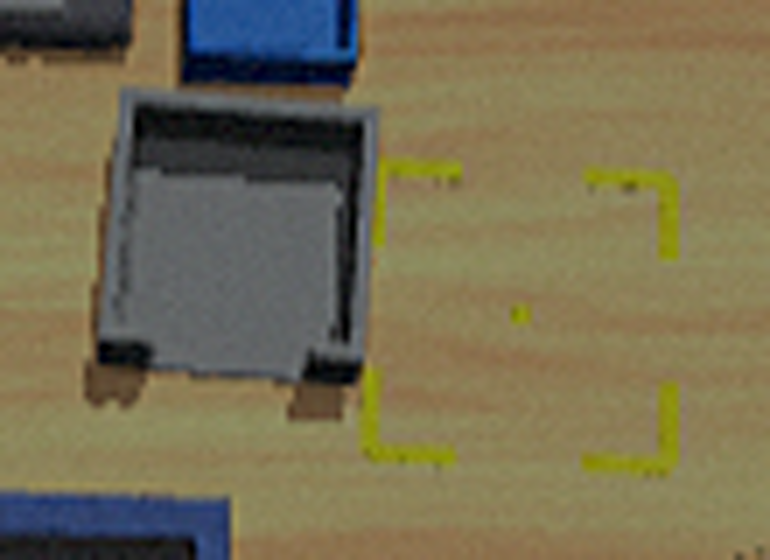

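The two views agree on cover b at (617,19), the stack top at about (628,302) with yaw 8.7°, and the spot at (589,-313) with yaw -3.7°. The mat is at (440,-25) with yaw 87.6°, and the lifter grip at (451,-50) with yaw 87.6°. Moving to the lifter.

```bash
cat >> h.py <<'E'
def rel(x,y,z,yaw):
    """tool-frame shift (mm) and turn (deg) from the measured pose to TCP x,y,z mm, tool x at yaw deg, tool z down"""
    o=get_obs(); Rc=R.from_quat(o["ee_rot"]); Rt=R.from_euler("z",yaw,degrees=True)*R.from_euler("x",180,degrees=True)
    d=Rc.inv().apply(np.array([x,y,z])/1000-o["position"]); a=(Rc.inv()*Rt).as_rotvec(degrees=True)
    print("shift",np.round(d*1000,1),"turn",np.round(a,2))
def pose():
    """TCP mm, tool x yaw, tilt; and lifter origin if held at grip"""
    o=get_obs(); m=R.from_quat(o["ee_rot"]).as_matrix()
    print("t",round(o["clock"],2),"tcp",np.round(o["position"]*1000,1),"yaw",round(np.degrees(np.arctan2(m[1,0],m[0,0])),2),"x-tilt,y-tilt",np.round(np.degrees(m[2,:2]),2),"F",np.round(o["ft_force"],1),"grip",round(o["grip_width"],3),round(o["grasp_force"],1),"q",np.round(o["joint_pos"],2))
E
python3 -c "
from h import *
rel(451,-50,130,87.6);rel(451,-50,43,87.6)
t=shot('top')
uv=np.array([(122,90),(380,107),(358,360),(100,345)])/7+[240,130]-.5
p=onz(t,uv,.06)*1000;print(p[:,:2],p.mean(0));e=p-np.roll(p,1,0);print(np.linalg.norm(e,axis=1),np.degrees(np.arctan2(e[:,1],e[:,0])))
"
```

```text
shift [ 406.7 -423.7  101.3] turn [-2.000e-02 -1.000e-02 -6.761e+01]
shift [ 406.7 -423.7  188.3] turn [-2.000e-02 -1.000e-02 -6.761e+01]
[[ 693.50865072 -102.64225126]
 [ 683.37697295 -234.92673084]
 [ 549.8056423  -219.65452335]
 [ 558.52790628  -90.1555596 ]] [ 621.30479306 -161.84476626   60.        ]
[135.55706857 132.67190522 134.44158841 129.79237074] [ -5.28523052 -94.37973731 173.47727133  86.14672397]
```

carry_out([
  {"xyz": [0.034, -0.035, 0.008], "angular": [0, 0, -5.6]},
  {"xyz": [0.068, -0.07, 0.017], "angular": [0, 0, -11.3]},
  {"xyz": [0.102, -0.106, 0.025], "angular": [0, 0, -16.9]},
  {"xyz": [0.136, -0.141, 0.034], "angular": [0, 0, -22.5]},
  {"xyz": [0.17, -0.176, 0.042], "angular": [0, 0, -28.2]},
  {"xyz": [0.204, -0.212, 0.05], "angular": [0, 0, -33.8]},
  {"xyz": [0.238, -0.247, 0.059], "angular": [0, 0, -39.4]},
  {"xyz": [0.271, -0.282, 0.067], "angular": [0, 0, -45.1]},
  {"xyz": [0.305, -0.318, 0.076], "angular": [0, 0, -50.7]},
  {"xyz": [0.339, -0.353, 0.085], "angular": [0, 0, -56.3]},
  {"xyz": [0.373, -0.388, 0.093], "angular": [0, 0, -62]},
  {"xyz": [0.4067, -0.4237, 0.101], "angular": [0, 0, -67.6]},
], hand=1, grip_force=100)

```text
clock: 1.55
position: [0.4516, -0.0485, 0.1304]
ee_rot: [0.721, 0.693, 0.0, 0.001]
ft_force: [1.0, -1.3, -0.2]
grip_width: 1.002
grasp_force: 0.0
```

```bash
python3 -c "
from h import *
pose();s=shot('side');t=shot('top')
pose();rel(451,-50,130,87.6);rel(451,-50,43,87.6)
crop(s,'pics/c4.png',200,100,360,220,5)
v=s['hsv'][...,2]
"
```

```text
t 1.55 tcp [451.6 -48.5 130.4] yaw 87.8 x-tilt,y-tilt [-0.04  0.07] F [ 1.  -1.3 -0.2] grip 1.002 0.0 q [ 0.64  0.09 -0.66  1.99  0.06  1.08 -0.08]
t 1.65 tcp [452.4 -43.7 130. ] yaw 88.27 x-tilt,y-tilt [0.13 0.04] F [ 0.5 -0.5  0.2] grip 1.001 0.0 q [ 0.64  0.09 -0.66  1.99  0.06  1.08 -0.08]
shift [-6.3 -1.2  0. ] turn [ 0.04 -0.13  0.67]
shift [-6.5 -1.3 87. ] turn [ 0.04 -0.13  0.67]
```

View pics/c4.png

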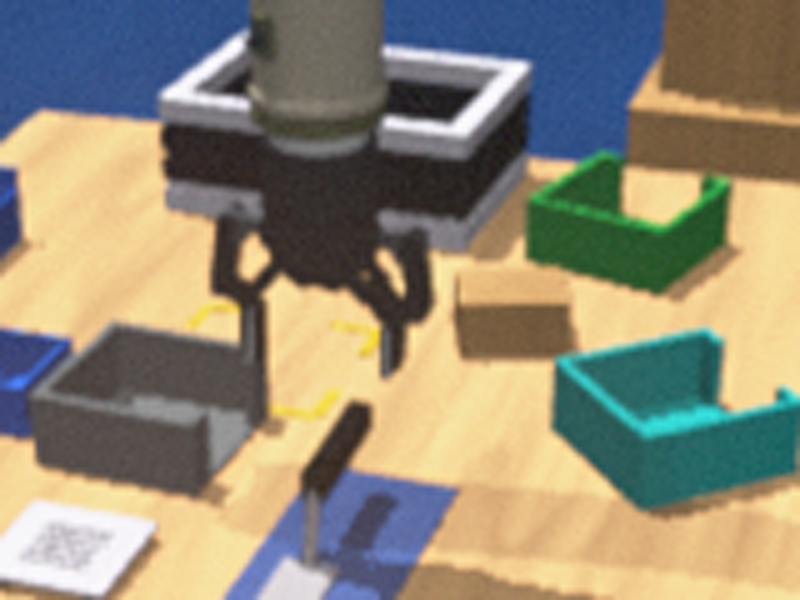

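The open gripper at (325,330) straddles the handle at (335,450) in the side crop. Going down and closing.

carry_out([
  {"xyz": [0, 0, 0.015]},
  {"xyz": [0, 0, 0.035]},
  {"xyz": [0, 0, 0.055]},
  {"xyz": [0, 0, 0.07]},
  {"xyz": [0, 0, 0.08]},
  {"xyz": [0, 0, 0.0865]},
  {"xyz": [0, 0, 0.0865]},
  {"xyz": [0, 0, 0.0865]},
])

```text
validation failed for argument at $.mo...
```

carry_out([
  {"xyz": [0, 0, 0]},
  {"xyz": [0, 0, 0]},
  {"xyz": [0, 0, 0]},
  {"xyz": [0, 0, 0]},
  {"xyz": [0, 0, 0]},
  {"xyz": [0, 0, 0]},
  {"xyz": [0, 0, 0]},
  {"xyz": [0, 0, 0]},
  {"xyz": [0, 0, 0]},
  {"xyz": [0, 0, 0]},
], hand=0, grip_force=100)

```text
validation failed for argument at $.mo...
```

```bash
python3 -c "
from h import *
t=shot('top');pose()
v=t['hsv'][...,2]; w=win(t,[.44,.03,.005],40)
for b in blobs((t['hsv'][...,1]<60)&(v>90)&w,20,3): print('blade',cv2.boundingRect(b),rect(t,b,.005))
"
```

```text
t 1.7 tcp [451.6 -47.  130.1] yaw 87.95 x-tilt,y-tilt [ 0.06 -0.01] F [ 0.7 -0.2  0.1] grip 0.999 0.0 q [ 0.64  0.09 -0.66  1.99  0.06  1.08 -0.08]
blade (201, 174, 59, 80) [447.8  -3.6 210.5 286.8  89.5]
```

"angular" is required in every row.

carry_out([
  {"xyz": [0, 0, 0.015], "angular": [0, 0, 0]},
  {"xyz": [0, 0, 0.035], "angular": [0, 0, 0]},
  {"xyz": [0, 0, 0.055], "angular": [0, 0, 0]},
  {"xyz": [0, 0, 0.07], "angular": [0, 0, 0]},
  {"xyz": [0, 0, 0.08], "angular": [0, 0, 0]},
  {"xyz": [0, 0, 0.0865], "angular": [0, 0, 0]},
  {"xyz": [0, 0, 0.0865], "angular": [0, 0, 0]},
  {"xyz": [0, 0, 0.0865], "angular": [0, 0, 0]},
])

```text
clock: 2.5
position: [0.4514, -0.0504, 0.0443]
ee_rot: [0.722, 0.692, 0.0, 0.0]
ft_force: [-0.1, -0.1, 0.7]
grip_width: 1.001
grasp_force: 0.0
```

carry_out([
  {"xyz": [0, 0, 0], "angular": [0, 0, 0]},
  {"xyz": [0, 0, 0], "angular": [0, 0, 0]},
  {"xyz": [0, 0, 0], "angular": [0, 0, 0]},
  {"xyz": [0, 0, 0], "angular": [0, 0, 0]},
  {"xyz": [0, 0, 0], "angular": [0, 0, 0]},
  {"xyz": [0, 0, 0], "angular": [0, 0, 0]},
  {"xyz": [0, 0, 0], "angular": [0, 0, 0]},
  {"xyz": [0, 0, 0], "angular": [0, 0, 0]},
  {"xyz": [0, 0, 0], "angular": [0, 0, 0]},
  {"xyz": [0, 0, 0], "angular": [0, 0, 0]},
], hand=0, grip_force=100)

```text
clock: 3.5
position: [0.4512, -0.0503, 0.044]
ee_rot: [0.722, 0.692, 0.0, 0.0]
ft_force: [-1.0, -0.8, 6.2]
grip_width: 0.193
grasp_force: 97.5
```

```bash
python3 -c "
from h import *
t=shot('top');pose()
v=t['hsv'][...,2]; w=win(t,[.46,.04,.005],22)
for b in blobs((t['hsv'][...,1]<60)&(v>90)&w,20,3): print('blade',cv2.boundingRect(b),rect(t,b,.005))
"
```

```text
t 3.55 tcp [451.2 -50.3  44. ] yaw 87.58 x-tilt,y-tilt [-0.01  0.02] F [-1.1 -0.8  4.4] grip 0.194 97.5 q [ 0.61  0.23 -0.64  2.07  0.17  0.9  -0.17]
blade (201, 187, 38, 44) [463.7  34.2 157.4 134.    0. ]
```

carry_out([
  {"xyz": [0, 0, -0.01], "angular": [0, 0, 0]},
  {"xyz": [0, 0, -0.03], "angular": [0, 0, 0]},
  {"xyz": [0, 0, -0.055], "angular": [0, 0, 0]},
  {"xyz": [0, 0, -0.08], "angular": [0, 0, 0]},
  {"xyz": [0, 0, -0.095], "angular": [0, 0, 0]},
  {"xyz": [0, 0, -0.1], "angular": [0, 0, 0]},
  {"xyz": [0, 0, -0.1], "angular": [0, 0, 0]},
])

```text
clock: 4.25
position: [0.4511, -0.0503, 0.1442]
ee_rot: [0.722, 0.692, 0.0, 0.0]
ft_force: [-0.6, -0.2, -2.4]
grip_width: 0.194
grasp_force: 97.8
```

```bash
python3 -c "
from h import *
pose();rel(425,18,143,-0.5)
"
```

```text
t 4.25 tcp [451.1 -50.3 144.2] yaw 87.58 x-tilt,y-tilt [-0.03  0.05] F [-0.6 -0.2 -2.4] grip 0.194 97.8 q [ 0.65  0.07 -0.66  1.98  0.05  1.11 -0.07]
shift [ 67.1 -29.    1.1] turn [ 6.000e-02 -2.000e-02  8.808e+01]
```

carry_out([
  {"xyz": [0.005, -0.002, 0], "angular": [0, 0, 7.5]},
  {"xyz": [0.011, -0.005, 0], "angular": [0, 0, 15.5]},
  {"xyz": [0.017, -0.008, 0], "angular": [0, 0, 23.5]},
  {"xyz": [0.023, -0.01, 0], "angular": [0, 0, 31.5]},
  {"xyz": [0.03, -0.013, 0], "angular": [0, 0, 39.5]},
  {"xyz": [0.036, -0.016, 0], "angular": [0, 0, 47.5]},
  {"xyz": [0.042, -0.018, 0], "angular": [0, 0, 55.5]},
  {"xyz": [0.048, -0.021, 0], "angular": [0, 0, 63.5]},
  {"xyz": [0.055, -0.024, 0], "angular": [0, 0, 71.5]},
  {"xyz": [0.061, -0.026, 0], "angular": [0, 0, 79.5]},
  {"xyz": [0.0671, -0.029, 0.001], "angular": [0, 0, 86]},
  {"xyz": [0.0671, -0.029, 0.001], "angular": [0, 0, 88.1]},
])

```text
clock: 5.45
position: [0.4237, 0.0189, 0.1415]
ee_rot: [1.0, -0.006, -0.001, -0.0]
ft_force: [0.2, -0.3, -0.6]
grip_width: 0.194
grasp_force: 97.8
```

carry_out([
  {"xyz": [0, 0, 0.02], "angular": [0, 0, 0]},
  {"xyz": [0, 0, 0.045], "angular": [0, 0, 0]},
  {"xyz": [0, 0, 0.07], "angular": [0, 0, 0]},
  {"xyz": [0, 0, 0.085], "angular": [0, 0, 0]},
  {"xyz": [0, 0, 0.09], "angular": [0, 0, 0]},
  {"xyz": [0, 0, 0.09], "angular": [0, 0, 0]},
  {"xyz": [0, 0, 0.09], "angular": [0, 0, 0]},
])

```text
clock: 6.15
position: [0.4251, 0.0181, 0.0532]
ee_rot: [1.0, -0.004, 0.0, -0.0]
ft_force: [0.3, -0.0, -0.0]
grip_width: 0.193
grasp_force: 97.8
```

```bash
python3 -c "
from h import *
pose();s=shot('side');t=shot('top');pose()
crop(t,'pics/c5.png',120,120,280,240,5);crop(s,'pics/c6.png',160,120,320,240,5)
for c in(t,s): print('b',cover(c,[.615,.018,.014])); print('stack28',cover(c,[.62,.30,.028]))
"
```

```text
t 6.15 tcp [425.1  18.1  53.2] yaw -0.51 x-tilt,y-tilt [ 0.02 -0.  ] F [ 0.3 -0.  -0. ] grip 0.193 97.8 q [ 0.52  0.15 -0.7   2.13  0.12  0.9  -1.83]
t 6.25 tcp [425.4  18.   53.5] yaw -0.52 x-tilt,y-tilt [0.07 0.02] F [ 0.6 -0.3 -1.5] grip 0.191 97.8 q [ 0.52  0.15 -0.7   2.13  0.12  0.9  -1.83]
b (array([597.4,  37.4, 134.1, 136.2,  89.6]), array([594.3,  31.2]))
stack28 (array([628.7, 299.6, 101.3,  99.9,   8.9]), array([628.6, 300.5]))
b (array([596.6,  20.9, 104.7, 141.4,  88.9]), array([605. ,  21.1]))
stack28 (array([623.2, 311.1, 106.9, 119.2,   8.8]), array([623.8, 310.7]))
```

View pics/c6.png

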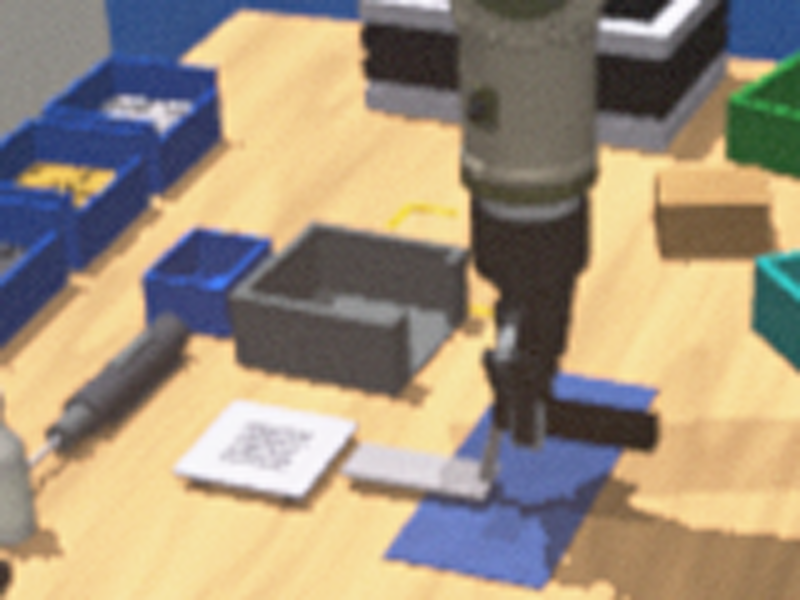

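View pics/c5.png

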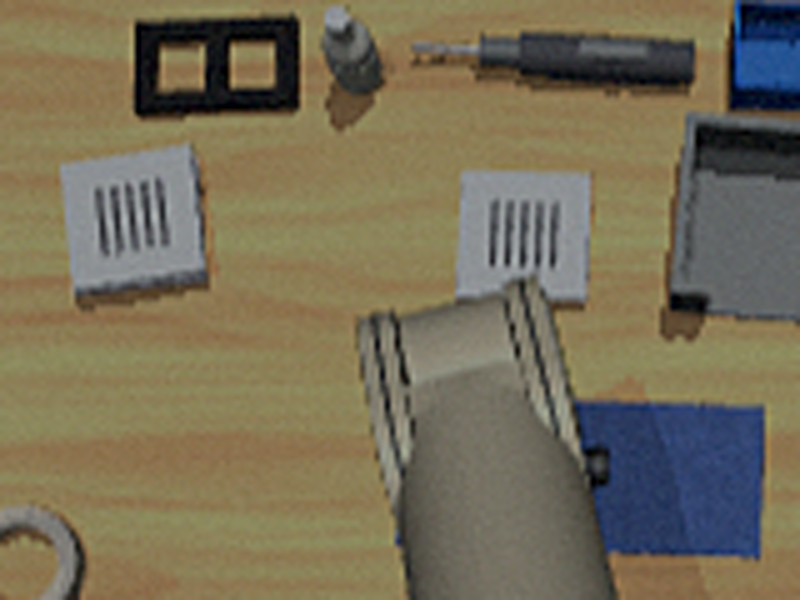

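The blade at (415,472) in the side crop is level and lined up with the cover at (265,452). Next I'll compare the blade corners with where they should be.

```bash
python3 -c "
from h import *
s=shot('side')
for uv in [(343,470),(375,445),(488,500),(488,490)]: print(onz(s,np.array(uv)/5+[160,120]-.5,.014)*1000)
for p in [(557,38),(557,-2),(455,38),(455,-2)]: print(p,proj(s,[p[0]/1000,p[1]/1000,.0145])*5-[800,600])
pose(); rel(425,18,45.5,-.5)
"
```

```text
[[555.14902217  33.16312863  14.        ]]
[[545.50060012  -2.50382472  14.        ]]
[[449.43012158  40.42925069  14.        ]]
[[453.12347644  29.10078037  14.        ]]
(557, 38) [[335.27635713 470.22117654]]
(557, -2) [[356.65258259 439.80292359]]
(455, 38) [[478.62351022 493.59476571]]
(455, -2) [[497.06897338 462.01611863]]
t 6.3 tcp [425.5  18.   53.5] yaw -0.52 x-tilt,y-tilt [0.08 0.02] F [-0.1  0.5 -0.9] grip 0.193 97.8 q [ 0.52  0.15 -0.7   2.13  0.12  0.9  -1.83]
shift [-0.5  0.   8. ] turn [ 0.02 -0.08 -0.02]
```

carry_out([
  {"xyz": [0, -0.001, 0.004], "angular": [0, 0, 0]},
  {"xyz": [0, -0.001, 0.008], "angular": [0, 0, 0]},
  {"xyz": [0, -0.001, 0.008], "angular": [0, 0, 0]},
  {"xyz": [0.006, -0.001, 0.008], "angular": [0, 0, 0]},
  {"xyz": [0.016, -0.001, 0.008], "angular": [0, 0, 0]},
  {"xyz": [0.026, -0.001, 0.008], "angular": [0, 0, 0]},
  {"xyz": [0.036, -0.001, 0.008], "angular": [0, 0, 0]},
  {"xyz": [0.045, -0.001, 0.008], "angular": [0, 0, 0]},
  {"xyz": [0.05, -0.001, 0.008], "angular": [0, 0, 0]},
  {"xyz": [0.05, -0.001, 0.008], "angular": [0, 0, 0]},
])

```text
clock: 7.3
position: [0.4755, 0.0188, 0.0447]
ee_rot: [1.0, -0.005, 0.0, -0.0]
ft_force: [-0.7, 0.3, -1.6]
grip_width: 0.195
grasp_force: 97.8
```

carry_out([
  {"xyz": [0.005, 0, 0], "angular": [0, 0, 0]},
  {"xyz": [0.015, 0, 0], "angular": [0, 0, 0]},
  {"xyz": [0.025, 0, 0], "angular": [0, 0, 0]},
  {"xyz": [0.035, 0, 0], "angular": [0, 0, 0]},
  {"xyz": [0.044, 0, 0], "angular": [0, 0, 0]},
  {"xyz": [0.05, 0, 0], "angular": [0, 0, 0]},
  {"xyz": [0.05, 0, 0], "angular": [0, 0, 0]},
  {"xyz": [0.05, 0, 0], "angular": [0, 0, 0]},
])

```text
clock: 8.1
position: [0.5247, 0.0183, 0.0447]
ee_rot: [1.0, -0.004, -0.0, -0.0]
ft_force: [-0.0, -0.5, -1.5]
grip_width: 0.193
grasp_force: 97.8
```

```bash
python3 -c "
from h import *
pose();s=shot('side')
print('b',cover(s,[.615,.018,.014]))
crop(s,'pics/c7.png',160,120,320,240,5)
"
```

```text
t 8.1 tcp [524.7  18.3  44.7] yaw -0.51 x-tilt,y-tilt [-0.03 -0.  ] F [-0.  -0.5 -1.5] grip 0.193 97.8 q [ 0.43  0.38 -0.64  1.89  0.27  0.96 -1.91]
b (array([606.4,  21.3, 104. , 121.7,  87.5]), array([612.1,  21.6]))
```

View pics/c7.png

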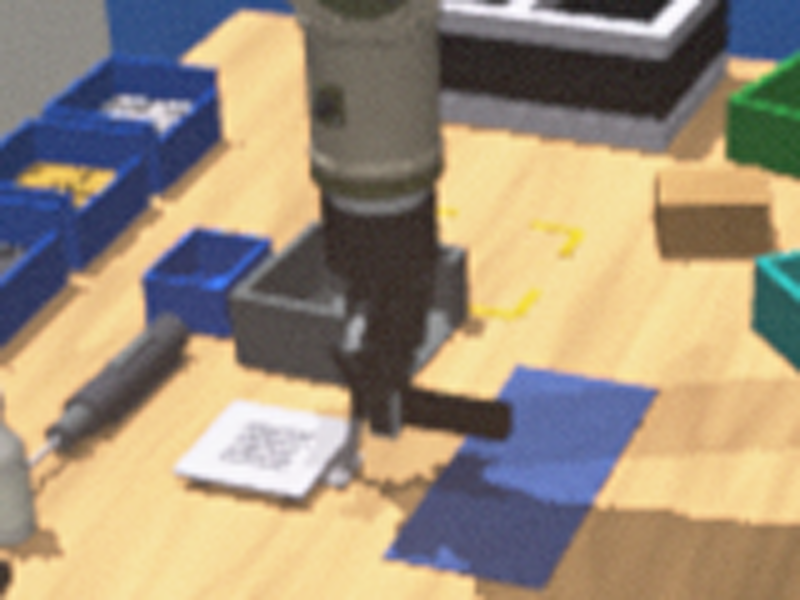

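The blade is fully under the cover, which hasn't moved (side crop (265,450)). Lifting.

carry_out([
  {"xyz": [0, 0, -0.003], "angular": [0, 0, 0]},
  {"xyz": [0, 0, -0.006], "angular": [0, 0, 0]},
  {"xyz": [0, 0, -0.01], "angular": [0, 0, 0]},
  {"xyz": [0, 0, -0.018], "angular": [0, 0, 0]},
  {"xyz": [0, 0, -0.03], "angular": [0, 0, 0]},
  {"xyz": [0, 0, -0.044], "angular": [0, 0, 0]},
  {"xyz": [0, 0, -0.058], "angular": [0, 0, 0]},
  {"xyz": [0, 0, -0.072], "angular": [0, 0, 0]},
  {"xyz": [0, 0, -0.082], "angular": [0, 0, 0]},
  {"xyz": [0, 0, -0.088], "angular": [0, 0, 0]},
  {"xyz": [0, 0, -0.09], "angular": [0, 0, 0]},
  {"xyz": [0, 0, -0.09], "angular": [0, 0, 0]},
])

```text
clock: 9.35
position: [0.5248, 0.0181, 0.1348]
ee_rot: [1.0, -0.005, -0.0, 0.0]
ft_force: [-0.4, -0.1, -2.3]
grip_width: 0.191
grasp_force: 97.7
```

```bash
cat >> h.py <<'E'
def tray(c,P=(.621,-.162,.06)):
    """grey tray: edge-fit of the three full rim sides from the grey mask cast on z=.06 (back, left, right outer edges)"""
    h=c["hsv"].astype(int); w=win(c,P,27); m=w&(h[...,1]<45)&(h[...,2]>20)
    b=max(blobs(m,200,5),key=cv2.contourArea); p=onz(c,b.reshape(-1,2),.06)[:,:2]*1000
    return b,p,rect(c,b,.06)
E
python3 -c "
from h import *
pose();s=shot('side');t=shot('top');pose()
b,p,r=tray(t);print(r,cv2.boundingRect(b))
for n,c in(('t',t),('s',s)): print(n,cover(c,[.617,.018,.107],30))
T=t['img'][118:230,190:350];S=s['img'][130:242,160:320]
cv2.imwrite('pics/c8.png',cv2.resize(cv2.cvtColor(np.vstack([T,S]),cv2.COLOR_RGB2BGR),None,fx=2.6,fy=2.6,interpolation=cv2.INTER_CUBIC))
"
```

```text
t 9.35 tcp [524.8  18.1 134.8] yaw -0.52 x-tilt,y-tilt [-0.    0.01] F [-0.4 -0.1 -2.3] grip 0.191 97.7 q [ 0.48  0.26 -0.67  1.81  0.18  1.13 -1.84]
t 9.45 tcp [524.5  18.1 134.3] yaw -0.52 x-tilt,y-tilt [-0.05  0.  ] F [-0.2  0.6 -2.4] grip 0.194 97.7 q [ 0.48  0.26 -0.67  1.82  0.18  1.13 -1.84]
[ 619.8 -161.6  133.6  157.2   85.3] (254, 142, 40, 43)
t (array([621.3,  42.4, 217. , 158.7,   1.5]), array([620.8,  43.2]))
s (array([616.6,  31.4, 105.3, 143.2,  88.6]), array([615.7,  35.6]))
```

View pics/c8.png

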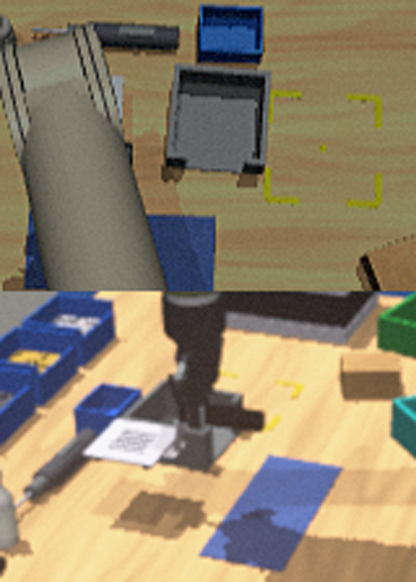

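The cover sits level on the blade. I'll pin down the tray's x with a brightness profile, since the mask rectangle and my picked corners disagree.

```bash
python3 -c "
from h import *
t=shot('top')
g=t['img'].astype(int);H=t['hsv']
for u in(264,272,282):
    print(u,[(r,int(g[r,u-2:u+3].mean()),int(H[r,u-2:u+3,1].mean())) for r in list(range(139,153))+list(range(176,188))])
for r in(155,170):
    print(r,[(u,int(g[r-2:r+3,u].mean()),int(H[r-2:r+3,u,1].mean())) for u in list(range(250,262))+list(range(285,300))])
for z in(.06,.004,0): print(z,np.round(onz(t,[(272,143),(272,144),(272,182),(272,183),(272,184)],z)[:,:2]*1000))
for z in(.06,.004,0): print(z,np.round(onz(t,[(255,155),(256,155),(294,155),(255,170),(293,170)],z)[:,:2]*1000))
"
```

```text
264 [(139, 87, 136), (140, 86, 144), (141, 89, 133), (142, 99, 78), (143, 104, 13), (144, 89, 19), (145, 48, 19), (146, 16, 77), (147, 17, 80), (148, 18, 48), (149, 27, 43), (150, 47, 21), (151, 51, 13), (152, 53, 22), (176, 101, 13), (177, 100, 12), (178, 100, 12), (179, 101, 11), (180, 100, 12), (181, 102, 13), (182, 81, 31), (183, 99, 100), (184, 120, 104), (185, 118, 101), (186, 114, 105), (187, 118, 101)]
272 [(139, 17, 230), (140, 19, 230), (141, 29, 170), (142, 64, 119), (143, 93, 51), (144, 106, 12), (145, 76, 14), (146, 28, 30), (147, 15, 96), (148, 20, 70), (149, 20, 44), (150, 40, 20), (151, 51, 18), (152, 53, 17), (176, 100, 10), (177, 101, 13), (178, 101, 13), (179, 101, 12), (180, 100, 13), (181, 103, 16), (182, 103, 15), (183, 73, 25), (184, 100, 104), (185, 120, 102), (186, 114, 107), (187, 118, 99)]
282 [(139, 15, 237), (140, 18, 231), (141, 16, 255), (142, 65, 107), (143, 77, 135), (144, 95, 27), (145, 108, 16), (146, 72, 18), (147, 15, 112), (148, 19, 56), (149, 18, 98), (150, 13, 116), (151, 40, 28), (152, 51, 22), (176, 101, 14), (177, 101, 9), (178, 102, 15), (1
[... 785 characters left out ...]
6, 103, 14), (287, 108, 11), (288, 46, 21), (289, 18, 69), (290, 51, 20), (291, 108, 18), (292, 103, 23), (293, 122, 105), (294, 121, 95), (295, 121, 93), (296, 120, 92), (297, 119, 97), (298, 120, 93), (299, 122, 93)]
0.06 [[ 691. -157.]
 [ 687. -157.]
 [ 546. -154.]
 [ 543. -154.]
 [ 539. -154.]]
0.004 [[ 710. -160.]
 [ 706. -160.]
 [ 560. -157.]
 [ 556. -157.]
 [ 553. -157.]]
0 [[ 712. -160.]
 [ 708. -160.]
 [ 561. -157.]
 [ 557. -157.]
 [ 553. -157.]]
0.06 [[ 646.  -95.]
 [ 646.  -99.]
 [ 645. -234.]
 [ 591.  -95.]
 [ 590. -229.]]
0.004 [[ 664.  -96.]
 [ 664. -100.]
 [ 663. -241.]
 [ 606.  -95.]
 [ 605. -235.]]
0 [[ 665.  -96.]
 [ 665. -100.]
 [ 664. -241.]
 [ 607.  -95.]
 [ 606. -236.]]
```

Tray is at (624,-163) with yaw -4.5°, and both the back rim and the floor front edge agree. Moving over it.

```bash
python3 -c "
from h import *
rel(531.5,-156.5,135,-4.2)"
```

```text
shift [  8.5 174.5  -0.8] turn [0.   0.06 3.69]
```

carry_out([
  {"xyz": [0, 0.004, 0], "angular": [0, 0, 0]},
  {"xyz": [0, 0.013, 0], "angular": [0, 0, 0.2]},
  {"xyz": [0.001, 0.028, 0], "angular": [0, 0, 0.5]},
  {"xyz": [0.002, 0.047, 0], "angular": [0, 0, 0.9]},
  {"xyz": [0.003, 0.069, 0], "angular": [0, 0, 1.4]},
  {"xyz": [0.004, 0.091, 0], "angular": [0, 0, 1.9]},
  {"xyz": [0.005, 0.113, 0], "angular": [0, 0, 2.4]},
  {"xyz": [0.006, 0.134, 0], "angular": [0, 0, 2.8]},
  {"xyz": [0.007, 0.152, 0], "angular": [0, 0, 3.2]},
  {"xyz": [0.008, 0.165, 0], "angular": [0, 0, 3.5]},
  {"xyz": [0.0083, 0.172, 0], "angular": [0, 0, 3.6]},
  {"xyz": [0.0085, 0.1745, 0], "angular": [0, 0, 3.7]},
])

```text
clock: 10.7
position: [0.5318, -0.157, 0.1347]
ee_rot: [0.999, -0.037, -0.0, -0.0]
ft_force: [0.2, -0.9, -2.1]
grip_width: 0.195
grasp_force: 97.7
```

carry_out([
  {"xyz": [0, 0, 0], "angular": [0, 0, 0]},
  {"xyz": [0, 0, 0.003], "angular": [0, 0, 0]},
  {"xyz": [0, 0, 0.008], "angular": [0, 0, 0]},
  {"xyz": [0, 0, 0.014], "angular": [0, 0, 0]},
  {"xyz": [0, 0, 0.018], "angular": [0, 0, 0]},
  {"xyz": [0, 0, 0.02], "angular": [0, 0, 0]},
  {"xyz": [0, 0, 0.02], "angular": [0, 0, 0]},
])

```text
clock: 11.4
position: [0.5316, -0.1563, 0.1144]
ee_rot: [0.999, -0.037, -0.0, -0.0]
ft_force: [0.2, 0.1, -2.7]
grip_width: 0.196
grasp_force: 97.7
```

```bash
python3 -c "
from h import *
pose();s=shot('side')
crop(s,'pics/c9.png',190,110,290,200,7)
"
```

```text
t 11.4 tcp [ 531.6 -156.3  114.4] yaw -4.21 x-tilt,y-tilt [-0.04 -0.01] F [ 0.2  0.1 -2.7] grip 0.196 97.7 q [ 0.68  0.33 -0.55  1.77  0.19  1.1  -1.58]
```

View pics/c9.png

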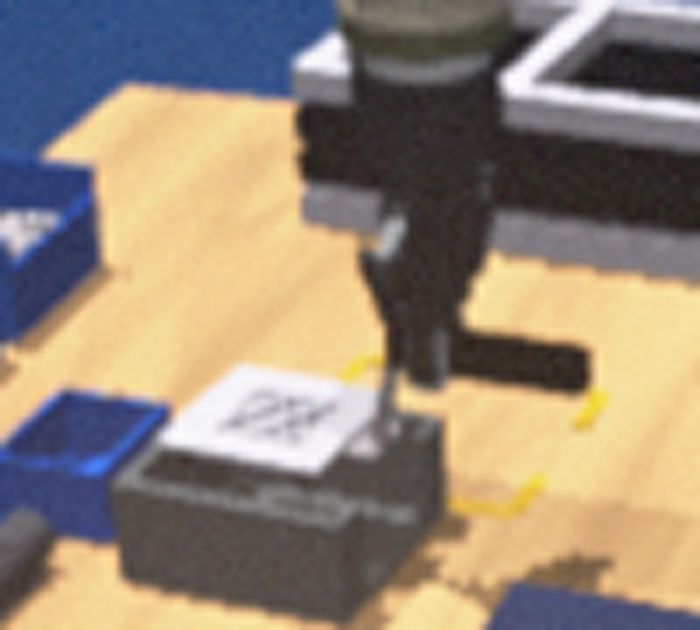

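The cover hangs level just above the tray walls, with plate corners at (160,440), (245,365) and (320,470). Quick check of its centering.

```bash
python3 -c "
from h import *
s=shot('side');f=lambda u,z:np.round(onz(s,np.array(u)/7+[190,110]-.5,z)[0,:2]*1000,1)
print('cover',f((282.5,417.5),.079),f((160,440),.079),f((245,365),.079),f((320,470),.079));print('tray',f((276.5,452.5),.06),f((113,490),.06),f((345,525),.06),f((440,415),.06))
"
```

```text
cover [ 620.3 -159.9] [ 673.2 -118. ] [ 663.8 -214.3] [ 579.8 -109.2]
tray [ 623. -155.] [690.3 -92.1] [559.8 -89.7] [ 552.6 -220.7]
```

carry_out([
  {"xyz": [0.001, -0.001, 0.004], "angular": [0, 0, 0]},
  {"xyz": [0.0015, -0.0015, 0.012], "angular": [0, 0, 0]},
  {"xyz": [0.0015, -0.0015, 0.022], "angular": [0, 0, 0]},
  {"xyz": [0.0015, -0.0015, 0.032], "angular": [0, 0, 0]},
  {"xyz": [0.0015, -0.0015, 0.042], "angular": [0, 0, 0]},
  {"xyz": [0.0015, -0.0015, 0.05], "angular": [0, 0, 0]},
  {"xyz": [0.0015, -0.0015, 0.056], "angular": [0, 0, 0]},
  {"xyz": [0.0015, -0.0015, 0.06], "angular": [0, 0, 0]},
  {"xyz": [0.0015, -0.0015, 0.0625], "angular": [0, 0, 0]},
  {"xyz": [0.0015, -0.0015, 0.064], "angular": [0, 0, 0]},
  {"xyz": [0.0015, -0.0015, 0.064], "angular": [0, 0, 0]},
  {"xyz": [0.0015, -0.0015, 0.064], "angular": [0, 0, 0]},
])

```text
clock: 12.7
position: [0.5337, -0.1551, 0.0511]
ee_rot: [0.999, -0.037, 0.0, 0.0]
ft_force: [-0.1, 0.2, -2.8]
grip_width: 0.197
grasp_force: 97.7
```

```bash
python3 -c "
from h import *
pose()"
```

```text
t 12.7 tcp [ 533.7 -155.1   51.1] yaw -4.22 x-tilt,y-tilt [0.04 0.01] F [-0.1  0.2 -2.8] grip 0.197 97.7 q [ 0.65  0.41 -0.53  1.81  0.25  0.98 -1.63]
```

carry_out([
  {"xyz": [0, 0, 0.001], "angular": [0, 0, 0]},
  {"xyz": [0, 0, 0.002], "angular": [0, 0, 0]},
  {"xyz": [0, 0, 0.0025], "angular": [0, 0, 0]},
  {"xyz": [0, 0, 0.0025], "angular": [0, 0, 0]},
  {"xyz": [0, 0, 0.0025], "angular": [0, 0, 0]},
])

```text
clock: 13.2
position: [0.5334, -0.155, 0.0483]
ee_rot: [0.999, -0.037, 0.0, 0.0]
ft_force: [0.0, -0.5, -1.0]
grip_width: 0.195
grasp_force: 97.7
```

```bash
python3 -c "
from h import *
pose()
f=[]
for i in range(4): shot('side');f.append(get_obs()['ft_force'])
print(np.mean(f,0))"
```

```text
t 13.2 tcp [ 533.4 -155.    48.3] yaw -4.22 x-tilt,y-tilt [0. 0.] F [ 0.  -0.5 -1. ] grip 0.195 97.7 q [ 0.65  0.41 -0.53  1.82  0.25  0.98 -1.63]
[-0.16775165  0.53893056 -1.85725201]
```

carry_out([
  {"xyz": [-0.003, 0, 0], "angular": [0, 0, 0]},
  {"xyz": [-0.008, 0, 0], "angular": [0, 0, 0]},
  {"xyz": [-0.015, 0, 0], "angular": [0, 0, 0]},
  {"xyz": [-0.025, 0, 0], "angular": [0, 0, 0]},
  {"xyz": [-0.036, 0, 0], "angular": [0, 0, 0]},
  {"xyz": [-0.048, 0, 0], "angular": [0, 0, 0]},
  {"xyz": [-0.06, 0, 0], "angular": [0, 0, 0]},
  {"xyz": [-0.072, 0, 0], "angular": [0, 0, 0]},
  {"xyz": [-0.084, 0, 0], "angular": [0, 0, 0]},
  {"xyz": [-0.094, 0, 0], "angular": [0, 0, 0]},
  {"xyz": [-0.098, 0, 0], "angular": [0, 0, 0]},
  {"xyz": [-0.098, 0, 0], "angular": [0, 0, 0]},
])

```text
clock: 14.6
position: [0.4353, -0.148, 0.0485]
ee_rot: [0.999, -0.037, 0.0, 0.0]
ft_force: [0.8, -0.7, -1.3]
grip_width: 0.193
grasp_force: 97.7
```

carry_out([
  {"xyz": [0, 0, -0.01], "angular": [0, 0, 0]},
  {"xyz": [0, 0, -0.03], "angular": [0, 0, 0]},
  {"xyz": [0, 0, -0.055], "angular": [0, 0, 0]},
  {"xyz": [0, 0, -0.075], "angular": [0, 0, 0]},
  {"xyz": [0, 0, -0.085], "angular": [0, 0, 0]},
  {"xyz": [0, 0, -0.085], "angular": [0, 0, 0]},
])

```text
clock: 15.2
position: [0.4368, -0.148, 0.1348]
ee_rot: [0.999, -0.037, 0.001, 0.001]
ft_force: [-0.3, -0.4, -2.1]
grip_width: 0.192
grasp_force: 97.7
```

```bash
python3 -c "
from h import *
pose();s=shot('side');t=shot('top')
print(cover(t,[.62,-.16,.018],20),cover(s,[.62,-.16,.018],16))
print('stack',cover(t,[.63,.30,.028]))
T=t['img'][125:225,110:310];S=s['img'][110:240,160:320]
T=cv2.resize(T,(600,300),interpolation=cv2.INTER_CUBIC);S=cv2.resize(S[:80],(600,300),interpolation=cv2.INTER_CUBIC)
cv2.imwrite('pics/c10.png',cv2.cvtColor(np.vstack([T,S]),cv2.COLOR_RGB2BGR))
"
```

```text
t 15.2 tcp [ 436.8 -148.   134.8] yaw -4.21 x-tilt,y-tilt [0.15 0.06] F [-0.3 -0.4 -2.1] grip 0.192 97.7 q [ 0.79  0.09 -0.58  1.97  0.06  1.09 -1.46]
(array([ 623.7, -159.9,  134.8,  151.1,   88.3]), array([ 623.5, -162.3])) (array([ 603.2, -172.7,   79.3,  152.8,   65. ]), array([ 613.7, -168.3]))
stack (array([629. , 299.7, 101.4,  99.5,   8.4]), array([629.1, 300.7]))
```

View pics/c10.png

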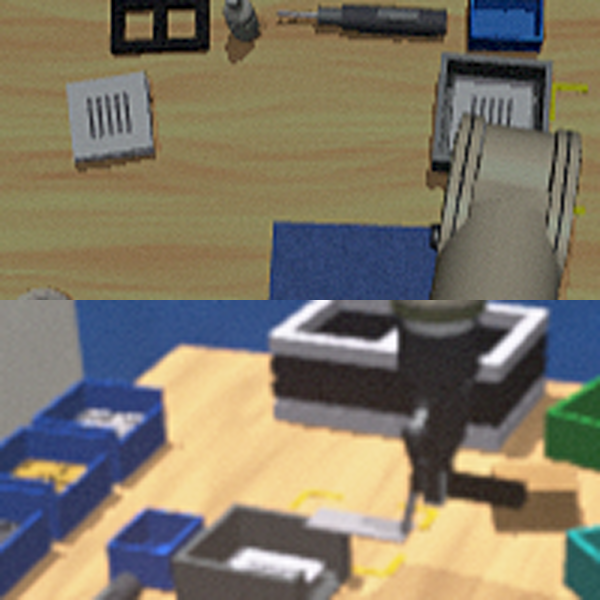

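The first cover lies flat in the tray. Next is the stack; I'll tighten the threshold to keep just its top face.

```bash
sed -i 's/def cover(c,P,r=24)/def cover(c,P,r=24,f=0.6)/; s/thr=0.6\*/thr=f*/' h.py; python3 -c "
from h import *
s=shot('side');t=shot('top')
for f in(.75,.85): print('stack',cover(t,[.63,.30,.028],24,f),cover(s,[.63,.30,.028],24,f))
for f in(.85,.92): print(cover(s,[.63,.30,.028],24,f))
a=np.radians(8.7);c=np.array([631,302]);d=np.array([np.cos(a),np.sin(a)])
p=c-d*(92.8+95);print(p);rel(p[0],p[1],140,8.7)
"
```

```text
stack (array([630.4, 299.7,  97.6, 100.3,   8.7]), array([630.3, 301. ])) (array([624. , 308.7, 106.4, 112.5,  10.3]), array([627.4, 306. ]))
stack (array([630.5, 299.7,  97.1, 100.4,   8.9]), array([630.7, 301.2])) (array([627.7, 307.4,  99.1, 109. ,   9.9]), array([629.1, 305.5]))
(array([627.7, 307.4,  99.1, 109. ,   9.9]), array([629.1, 305.5]))
(array([628.4, 307.5,  97.7, 109. ,   9.9]), array([630. , 304.7]))
[445.36084806 273.59321796]
shift [ -20.7 -420.8   -7.4] turn [ -0.05   0.08 -12.91]
```

carry_out([
  {"xyz": [-0.001, -0.015, 0], "angular": [0, 0, -0.5]},
  {"xyz": [-0.003, -0.045, -0.001], "angular": [0, 0, -1.5]},
  {"xyz": [-0.005, -0.085, -0.002], "angular": [0, 0, -2.7]},
  {"xyz": [-0.007, -0.13, -0.003], "angular": [0, 0, -4]},
  {"xyz": [-0.009, -0.175, -0.004], "angular": [0, 0, -5.4]},
  {"xyz": [-0.011, -0.22, -0.005], "angular": [0, 0, -6.8]},
  {"xyz": [-0.013, -0.265, -0.006], "angular": [0, 0, -8.2]},
  {"xyz": [-0.015, -0.31, -0.006], "angular": [0, 0, -9.6]},
  {"xyz": [-0.017, -0.35, -0.007], "angular": [0, 0, -10.8]},
  {"xyz": [-0.019, -0.385, -0.007], "angular": [0, 0, -11.9]},
  {"xyz": [-0.02, -0.41, -0.007], "angular": [0, 0, -12.6]},
  {"xyz": [-0.0207, -0.4208, -0.0074], "angular": [0, 0, -12.9]},
])

```text
clock: 16.6
position: [0.4442, 0.2768, 0.1403]
ee_rot: [0.997, 0.078, -0.001, -0.001]
ft_force: [-0.5, -0.4, -1.3]
grip_width: 0.193
grasp_force: 97.8
```

```bash
python3 -c "
from h import *
t=shot('top');s=shot('side')
pose(); print('stack',cover(t,[.63,.30,.028],24,.8),cover(s,[.63,.30,.028],24,.92))
a=np.radians(8.9);c=np.array([630.5,302]);d=np.array([np.cos(a),np.sin(a)])
p=c-d*(92.8+95);print(p);rel(p[0],p[1],59.5,8.9);p=c-d*(92.8);rel(p[0],p[1],59.5,8.9)
"
```

```text
t 16.7 tcp [444.8 275.  140.3] yaw 8.86 x-tilt,y-tilt [-0.07 -0.05] F [-0.2 -0.2 -1.3] grip 0.191 97.9 q [ 0.17  0.31 -0.93  1.8   0.27  1.16 -2.26]
stack (array([612.9, 297.4, 134. ,  99.5,   8.4]), array([618. , 300.5])) (array([633.1, 275.2,  98.4, 175.7,   8.8]), array([630.9, 285.7]))
[444.96113721 272.94538945]
shift [-0.1  2.2 80.8] turn [-0.05  0.07 -0.04]
shift [94.9  2.1 80.7] turn [-0.05  0.07 -0.04]
```

carry_out([
  {"xyz": [0, 0.001, 0.015], "angular": [0, 0, 0]},
  {"xyz": [0, 0.001, 0.035], "angular": [0, 0, 0]},
  {"xyz": [0, 0.001, 0.055], "angular": [0, 0, 0]},
  {"xyz": [0, 0.001, 0.07], "angular": [0, 0, 0]},
  {"xyz": [0, 0.001, 0.078], "angular": [0, 0, 0]},
  {"xyz": [0, 0.001, 0.0805], "angular": [0, 0, 0]},
  {"xyz": [0, 0.001, 0.0805], "angular": [0, 0, 0]},
  {"xyz": [0, 0.001, 0.0805], "angular": [0, 0, 0]},
])

```text
clock: 17.5
position: [0.4466, 0.2726, 0.0609]
ee_rot: [0.997, 0.076, 0.001, -0.0]
ft_force: [-0.6, 0.7, -1.5]
grip_width: 0.195
grasp_force: 97.9
```

```bash
python3 -c "
from h import *
s=shot('side');pose()
a=np.radians(8.9);c=np.array([630.5,302]);d=np.array([np.cos(a),np.sin(a)])
p=c-d*(92.8);rel(p[0],p[1],59.5,8.9)
crop(s,'pics/c11.png',120,190,240,280,6)
"
```

```text
t 17.55 tcp [446.6 272.6  60.9] yaw 8.68 x-tilt,y-tilt [ 0.07 -0.01] F [-0.  -0.2 -1.1] grip 0.194 97.9 q [ 0.11  0.42 -0.87  1.88  0.37  1.02 -2.34]
shift [93.5 -0.9  1.5] turn [-0.01 -0.07 -0.22]
```

View pics/c11.png

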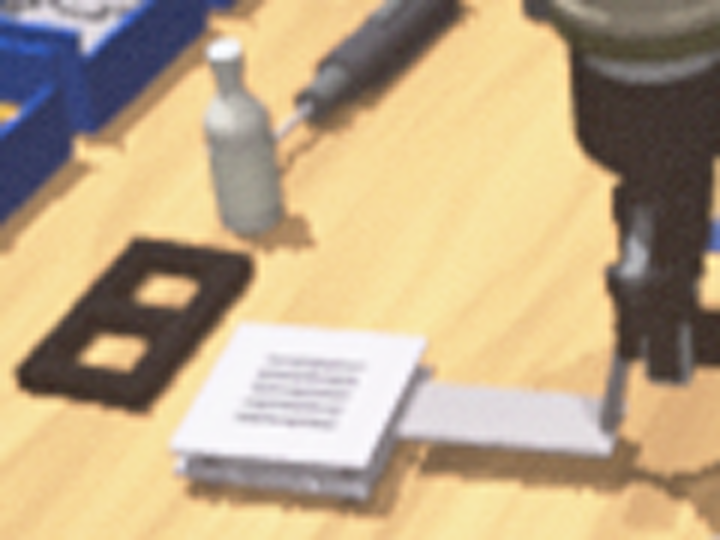

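The blade at (510,415) lines up with the gap under the top plate. Inserting.

carry_out([
  {"xyz": [0, -0.0005, 0.001], "angular": [0, 0, 0]},
  {"xyz": [0, -0.0005, 0.0013], "angular": [0, 0, 0]},
  {"xyz": [0.004, -0.0005, 0.0013], "angular": [0, 0, 0]},
  {"xyz": [0.01, -0.0005, 0.0013], "angular": [0, 0, 0]},
  {"xyz": [0.018, -0.0005, 0.0013], "angular": [0, 0, 0]},
  {"xyz": [0.026, -0.0005, 0.0013], "angular": [0, 0, 0]},
  {"xyz": [0.03, -0.0005, 0.0013], "angular": [0, 0, 0]},
  {"xyz": [0.03, -0.0005, 0.0013], "angular": [0, 0, 0]},
])

```text
clock: 18.35
position: [0.4763, 0.2775, 0.0588]
ee_rot: [0.997, 0.075, -0.0, -0.0]
ft_force: [0.1, 0.4, -1.4]
grip_width: 0.192
grasp_force: 97.9
```

```bash
python3 -c "
from h import *
s=shot('side');pose();print(cover(s,[.63,.30,.028],24,.92))
a=np.radians(8.9);c=np.array([630.5,302]);d=np.array([np.cos(a),np.sin(a)])
p=c-d*(92.8);rel(p[0],p[1],59.5,8.9)
"
```

```text
t 18.4 tcp [475.8 277.5  58.7] yaw 8.68 x-tilt,y-tilt [-0.02 -0.01] F [-0.4  0.4 -1.9] grip 0.192 97.9 q [ 0.09  0.47 -0.84  1.81  0.41  1.04 -2.33]
(array([621.2, 306.3, 112.9, 109.7,   9.4]), array([627.1, 303.2]))
shift [63.8 -0.5 -0.8] turn [-0.01  0.02 -0.22]
```

carry_out([
  {"xyz": [0.005, 0, -0.0003], "angular": [0, 0, 0]},
  {"xyz": [0.013, 0, -0.0005], "angular": [0, 0, 0]},
  {"xyz": [0.022, 0, -0.0005], "angular": [0, 0, 0]},
  {"xyz": [0.031, -0.0005, -0.0005], "angular": [0, 0, 0]},
  {"xyz": [0.04, -0.0005, -0.0005], "angular": [0, 0, 0]},
  {"xyz": [0.049, -0.0005, -0.0005], "angular": [0, 0, 0]},
  {"xyz": [0.057, -0.0005, -0.0005], "angular": [0, 0, 0]},
  {"xyz": [0.062, -0.0005, -0.0005], "angular": [0, 0, 0]},
  {"xyz": [0.064, -0.0005, -0.0005], "angular": [0, 0, 0]},
  {"xyz": [0.064, -0.0005, -0.0005], "angular": [0, 0, 0]},
])

```text
clock: 19.4
position: [0.539, 0.2876, 0.0593]
ee_rot: [0.997, 0.076, -0.0, -0.0]
ft_force: [0.4, 0.2, -1.7]
grip_width: 0.192
grasp_force: 97.9
```

```bash
python3 -c "
from h import *
t=shot('top');s=shot('side');pose();print(cover(s,[.63,.30,.028],24,.92))
"
```

```text
t 19.5 tcp [538.6 287.6  59.4] yaw 8.7 x-tilt,y-tilt [-0.01  0.01] F [ 0.1  0.5 -1.8] grip 0.194 97.9 q [ 0.04  0.58 -0.8   1.65  0.46  1.1  -2.3 ]
(array([628.9, 308.2,  96.6, 109.2,   8.8]), array([631.2, 305.3]))
```

carry_out([
  {"xyz": [0, 0, -0.002], "angular": [0, 0, 0]},
  {"xyz": [0, 0, -0.004], "angular": [0, 0, 0]},
  {"xyz": [0, 0, -0.007], "angular": [0, 0, 0]},
  {"xyz": [0, 0, -0.012], "angular": [0, 0, 0]},
  {"xyz": [0, 0, -0.02], "angular": [0, 0, 0]},
  {"xyz": [0, 0, -0.032], "angular": [0, 0, 0]},
  {"xyz": [0, 0, -0.046], "angular": [0, 0, 0]},
  {"xyz": [0, 0, -0.06], "angular": [0, 0, 0]},
  {"xyz": [0, 0, -0.071], "angular": [0, 0, 0]},
  {"xyz": [0, 0, -0.078], "angular": [0, 0, 0]},
  {"xyz": [0, 0, -0.08], "angular": [0, 0, 0]},
  {"xyz": [0, 0, -0.08], "angular": [0, 0, 0]},
])

```text
clock: 20.7
position: [0.5389, 0.2875, 0.1394]
ee_rot: [0.997, 0.076, 0.0, 0.0]
ft_force: [0.6, -0.3, -2.9]
grip_width: 0.196
grasp_force: 97.7
```

```bash
cat >> h.py <<'E'
def at(c,yaw,back,z,lat=0):
    """TCP move that puts a cover carried `back` mm ahead of TCP (lat mm to lifter left) at c with lifter yaw"""
    a=np.radians(yaw); d=np.array([np.cos(a),np.sin(a)]); n=np.array([-d[1],d[0]]); p=np.array(c)-d*back-n*lat
    print("TCP",np.round(p,1)); rel(p[0],p[1],z,yaw)
E
python3 -c "
from h import *
t=shot('top');s=shot('side');pose();print(cover(s,[.63,.30,.108],30,.92))
b,p,r=tray(t);print(r,cv2.boundingRect(b)); print('in tray',cover(t,[.622,-.16,.018],14,.85))
g=t['img'].astype(int);H=t['hsv']
print([(u,int(g[153:158,u].mean())) for u in range(260,293)])
print([(r,int(g[r,270:275].mean())) for r in range(144,187)])
T=t['img'][130:200,240:300];S=s['img'][140:200,150:270]
cv2.imwrite('pics/c12.png',cv2.cvtColor(np.hstack([cv2.resize(T,(360,420),interpolation=cv2.INTER_CUBIC),cv2.resize(s['img'][110:250,110:250],(420,420),interpolation=cv2.INTER_CUBIC)]),cv2.COLOR_RGB2BGR))
at((625.5,-162),-4.5,92.8,140)
"
```

```text
t 20.8 tcp [538.7 287.3 138.8] yaw 8.68 x-tilt,y-tilt [-0.05  0.02] F [-0.3 -0.5 -2.4] grip 0.191 97.7 q [ 0.07  0.5  -0.84  1.58  0.39  1.24 -2.25]
(array([612. , 331.9, 112.9, 172.4,  32.9]), array([607.5, 333.5]))
[ 619.9 -162.   133.2  157.3   85. ] (254, 142, 40, 43)
in tray (array([ 623.9, -161.9,   93.4,   89.1,   84.3]), array([ 623.6, -160.8]))
[(260, 87), (261, 121), (262, 157), (263, 151), (264, 150), (265, 151), (266, 149), (267, 145), (268, 135), (269, 150), (270, 145), (271, 141), (272, 149), (273, 145), (274, 145), (275, 149), (276, 146), (277, 147), (278, 149), (279, 149), (280, 134), (281, 138), (282, 139), (283, 138), (284, 138), (285, 139), (286, 143), (287, 100), (288, 56), (289, 51), (290, 20), (291, 54), (292, 112)]
[(144, 108), (145, 77), (146, 29), (147, 17), (148, 23), (149, 15), (150, 34), (151, 91), (152, 98), (153, 137), (154, 152), (155, 150), (156, 152), (157, 133), (158, 108), (159, 110), (160, 109), (161, 111), (162, 117), (163, 111), (164, 107), (165, 112), (166, 115), (167, 114), (168, 119), (169, 119), (170, 133), (171, 150), (172, 151), (173, 149), (174, 150), (175, 157), (176, 116), (177, 52), (178, 63), (179, 98), (180, 104), (181, 107), (182, 106), (183, 76), (184, 102), (185, 125), (186, 118)]
TCP [ 533.  -154.7]
shift [-72.3 436.1  -1. ] turn [ 0.03  0.05 13.18]
```

View pics/c12.png

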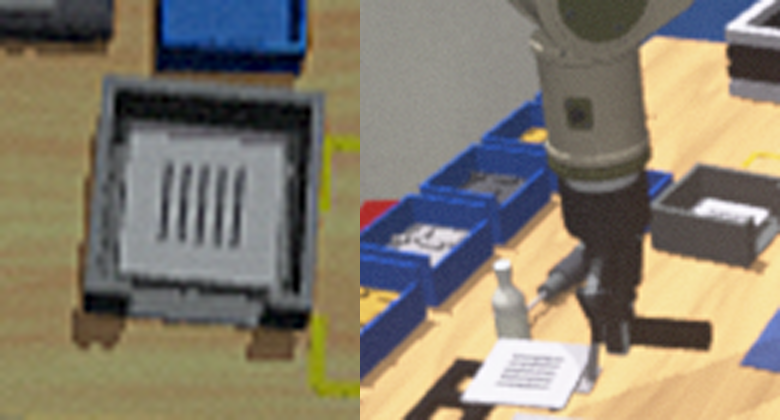

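The first cover sits centred in the tray ((205,205) in the crop) and the second is level on the blade. Carrying it over.

carry_out([
  {"xyz": [-0.001, 0.004, 0], "angular": [0, 0, 0.1]},
  {"xyz": [-0.002, 0.013, 0], "angular": [0, 0, 0.4]},
  {"xyz": [-0.0045, 0.027, 0], "angular": [0, 0, 0.8]},
  {"xyz": [-0.0075, 0.045, 0], "angular": [0, 0, 1.4]},
  {"xyz": [-0.011, 0.066, 0], "angular": [0, 0, 2]},
  {"xyz": [-0.015, 0.089, 0], "angular": [0, 0, 2.7]},
  {"xyz": [-0.019, 0.113, 0], "angular": [0, 0, 3.4]},
  {"xyz": [-0.023, 0.137, 0], "angular": [0, 0, 4.1]},
  {"xyz": [-0.027, 0.161, 0], "angular": [0, 0, 4.9]},
  {"xyz": [-0.031, 0.184, 0], "angular": [0, 0, 5.6]},
  {"xyz": [-0.0345, 0.205, 0], "angular": [0, 0, 6.2]},
  {"xyz": [-0.0375, 0.224, 0], "angular": [0, 0, 6.8]},
])

```text
clock: 22.0
position: [0.5353, 0.0577, 0.1393]
ee_rot: [1.0, 0.015, -0.0, 0.0]
ft_force: [0.5, -0.6, -2.8]
grip_width: 0.198
grasp_force: 97.8
```

```bash
python3 -c "
from h import *
pose();at((624.5,-162),-4.5,92.8,138.8)
"
```

```text
t 22.0 tcp [535.3  57.7 139.3] yaw 1.73 x-tilt,y-tilt [-0.01  0.06] F [ 0.5 -0.6 -2.8] grip 0.198 97.8 q [ 0.5   0.32 -0.8   1.77  0.25  1.16 -1.92]
TCP [ 532.  -154.7]
shift [ -9.7 212.2   0.7] turn [0.06 0.   6.23]
```

carry_out([
  {"xyz": [-0.001, 0.018, 0], "angular": [0, 0, 0.6]},
  {"xyz": [-0.002, 0.04, 0], "angular": [0, 0, 1.3]},
  {"xyz": [-0.003, 0.063, 0], "angular": [0, 0, 2]},
  {"xyz": [-0.0045, 0.087, 0], "angular": [0, 0, 2.7]},
  {"xyz": [-0.006, 0.111, 0], "angular": [0, 0, 3.4]},
  {"xyz": [-0.007, 0.134, 0], "angular": [0, 0, 4.1]},
  {"xyz": [-0.008, 0.156, 0], "angular": [0, 0, 4.8]},
  {"xyz": [-0.009, 0.176, 0], "angular": [0, 0, 5.3]},
  {"xyz": [-0.0095, 0.193, 0], "angular": [0, 0, 5.8]},
  {"xyz": [-0.01, 0.205, 0], "angular": [0, 0, 6.1]},
  {"xyz": [-0.0105, 0.212, 0], "angular": [0, 0, 6.3]},
  {"xyz": [-0.0106, 0.2148, 0], "angular": [0, 0, 6.4]},
])

```text
clock: 23.2
position: [0.5321, -0.1549, 0.1393]
ee_rot: [0.999, -0.04, -0.0, -0.0]
ft_force: [-0.6, -0.0, -1.9]
grip_width: 0.199
grasp_force: 97.8
```

carry_out([
  {"xyz": [0, 0, 0], "angular": [0, 0, 0]},
  {"xyz": [0, 0, 0.003], "angular": [0, 0, 0]},
  {"xyz": [0, 0, 0.008], "angular": [0, 0, 0]},
  {"xyz": [0, 0, 0.014], "angular": [0, 0, 0]},
  {"xyz": [0, 0, 0.018], "angular": [0, 0, 0]},
  {"xyz": [0, 0, 0.02], "angular": [0, 0, 0]},
  {"xyz": [0, 0, 0.02], "angular": [0, 0, 0]},
])

```text
clock: 23.9
position: [0.532, -0.1544, 0.119]
ee_rot: [0.999, -0.039, -0.0, -0.0]
ft_force: [-0.3, -0.4, -3.2]
grip_width: 0.193
grasp_force: 97.8
```

```bash
python3 -c "
from h import *
s=shot('side');pose();at((624.5,-162),-4.5,92.8,65)
print(cover(s,[.624,-.162,.084],20,.9))
t=shot('top'); print('a',cover(t,[.632,.30,.014],24,.75),cover(s,[.63,.30,.014],24,.85))
"
```

```text
t 23.95 tcp [ 532.1 -154.5  119.3] yaw -4.51 x-tilt,y-tilt [-0.01 -0.  ] F [ 0.4 -0.1 -2. ] grip 0.188 97.8 q [ 0.77  0.35 -0.67  1.76  0.24  1.12 -1.63]
TCP [ 532.  -154.7]
shift [-0.1  0.3 54.3] turn [-0.    0.01 -0.01]
(array([ 628.1, -151.6,  130.5,  125.2,   59.8]), array([ 629.9, -149.3]))
a (array([628. , 302.8,  96.9,  96.7,   5.6]), array([628.7, 302.7])) (array([627.8, 303.4,  97.5,  99.1,   6.9]), array([627.7, 303.5]))
```

carry_out([
  {"xyz": [0, 0, 0.004], "angular": [0, 0, 0]},
  {"xyz": [0, 0, 0.012], "angular": [0, 0, 0]},
  {"xyz": [0, 0, 0.022], "angular": [0, 0, 0]},
  {"xyz": [0, 0, 0.032], "angular": [0, 0, 0]},
  {"xyz": [0, 0, 0.041], "angular": [0, 0, 0]},
  {"xyz": [0, 0, 0.047], "angular": [0, 0, 0]},
  {"xyz": [0, 0, 0.051], "angular": [0, 0, 0]},
  {"xyz": [0, 0, 0.053], "angular": [0, 0, 0]},
  {"xyz": [0, 0, 0.055], "angular": [0, 0, 0]},
  {"xyz": [0, 0, 0.0565], "angular": [0, 0, 0]},
  {"xyz": [0, 0, 0.057], "angular": [0, 0, 0]},
  {"xyz": [0, 0, 0.057], "angular": [0, 0, 0]},
])

```text
clock: 25.2
position: [0.5322, -0.1546, 0.0625]
ee_rot: [0.999, -0.039, 0.0, 0.0]
ft_force: [0.1, 0.4, -1.9]
grip_width: 0.193
grasp_force: 97.8
```

```bash
python3 -c "
from h import *
f=[]
for i in range(5): shot('side');f.append(get_obs()['ft_force'])
pose();print(np.mean(f,0))"
```

```text
t 25.45 tcp [ 532.2 -154.6   62.5] yaw -4.52 x-tilt,y-tilt [0.01 0.01] F [-0.2 -0.7 -1.6] grip 0.194 97.8 q [ 0.75  0.42 -0.65  1.8   0.29  1.02 -1.67]
[-0.1450759  -0.0101084  -1.57734625]
```

carry_out([
  {"xyz": [-0.003, 0, 0], "angular": [0, 0, 0]},
  {"xyz": [-0.008, 0, 0], "angular": [0, 0, 0]},
  {"xyz": [-0.015, 0, 0], "angular": [0, 0, 0]},
  {"xyz": [-0.025, 0, 0], "angular": [0, 0, 0]},
  {"xyz": [-0.036, 0, 0], "angular": [0, 0, 0]},
  {"xyz": [-0.048, 0, 0], "angular": [0, 0, 0]},
  {"xyz": [-0.06, 0, 0], "angular": [0, 0, 0]},
  {"xyz": [-0.072, 0, 0], "angular": [0, 0, 0]},
  {"xyz": [-0.084, 0, 0], "angular": [0, 0, 0]},
  {"xyz": [-0.094, 0, 0], "angular": [0, 0, 0]},
  {"xyz": [-0.098, 0, 0], "angular": [0, 0, 0]},
  {"xyz": [-0.098, 0, 0], "angular": [0, 0, 0]},
])

```text
clock: 26.65
position: [0.434, -0.147, 0.0626]
ee_rot: [0.999, -0.04, 0.0, 0.0]
ft_force: [-0.2, 0.1, -2.2]
grip_width: 0.195
grasp_force: 97.8
```

carry_out([
  {"xyz": [0, 0, -0.01], "angular": [0, 0, 0]},
  {"xyz": [0, 0, -0.03], "angular": [0, 0, 0]},
  {"xyz": [0, 0, -0.055], "angular": [0, 0, 0]},
  {"xyz": [0, 0, -0.07], "angular": [0, 0, 0]},
  {"xyz": [0, 0, -0.075], "angular": [0, 0, 0]},
  {"xyz": [0, 0, -0.075], "angular": [0, 0, 0]},
])

```text
clock: 27.25
position: [0.4351, -0.147, 0.1381]
ee_rot: [0.999, -0.039, 0.001, 0.0]
ft_force: [0.2, -0.1, -2.3]
grip_width: 0.192
grasp_force: 97.8
```

```bash
python3 -c "
from h import *
t=shot('top');s=shot('side');pose()
print('a',cover(t,[.629,.302,.014],24,.75),cover(t,[.629,.302,.014],24,.85),cover(s,[.63,.30,.014],24,.85))
at((628,303),7,92.8+95,137)
"
```

```text
t 27.35 tcp [ 434.2 -146.7  136.8] yaw -4.51 x-tilt,y-tilt [-0.04 -0.02] F [-0.1  0.3 -2.3] grip 0.19 97.8 q [ 0.91  0.1  -0.71  1.97  0.07  1.1  -1.48]
a (array([628.6, 302.3,  97.1,  96.8,   6.3]), array([628.9, 302.7])) (array([629.5, 303.1,  95.6,  95.2,   6.6]), array([629.4, 303.1])) (array([627.8, 303.4,  97.5,  99. ,   6.9]), array([627.7, 303.5]))
TCP [441.6 280.1]
shift [ -26.2 -426.1   -0. ] turn [ -0.02   0.04 -11.51]
```

carry_out([
  {"xyz": [-0.001, -0.015, 0], "angular": [0, 0, -0.4]},
  {"xyz": [-0.003, -0.045, 0], "angular": [0, 0, -1.2]},
  {"xyz": [-0.005, -0.085, 0], "angular": [0, 0, -2.2]},
  {"xyz": [-0.008, -0.13, 0], "angular": [0, 0, -3.4]},
  {"xyz": [-0.011, -0.175, 0], "angular": [0, 0, -4.6]},
  {"xyz": [-0.014, -0.22, 0], "angular": [0, 0, -5.8]},
  {"xyz": [-0.017, -0.265, 0], "angular": [0, 0, -6.9]},
  {"xyz": [-0.02, -0.31, 0], "angular": [0, 0, -8.1]},
  {"xyz": [-0.022, -0.35, 0], "angular": [0, 0, -9.2]},
  {"xyz": [-0.024, -0.385, 0], "angular": [0, 0, -10.2]},
  {"xyz": [-0.026, -0.412, 0], "angular": [0, 0, -10.9]},
  {"xyz": [-0.0265, -0.426, 0], "angular": [0, 0, -11.1]},
])

```text
clock: 28.55
position: [0.4395, 0.2836, 0.1368]
ee_rot: [0.998, 0.06, -0.001, -0.001]
ft_force: [-0.3, -0.4, -1.7]
grip_width: 0.195
grasp_force: 97.9
```

carry_out([
  {"xyz": [0, 0, 0], "angular": [0, 0, 0]},
  {"xyz": [0, 0, 0.015], "angular": [0, 0, 0]},
  {"xyz": [0, 0, 0.035], "angular": [0, 0, 0]},
  {"xyz": [0, 0, 0.055], "angular": [0, 0, 0]},
  {"xyz": [0, 0, 0.075], "angular": [0, 0, 0]},
  {"xyz": [0, 0, 0.085], "angular": [0, 0, 0]},
  {"xyz": [0, 0, 0.088], "angular": [0, 0, 0]},
  {"xyz": [0, 0, 0.088], "angular": [0, 0, 0]},
  {"xyz": [0, 0, 0.088], "angular": [0, 0, 0]},
])

```text
clock: 29.45
position: [0.442, 0.2801, 0.0501]
ee_rot: [0.998, 0.057, 0.0, -0.0]
ft_force: [-0.6, -0.0, -1.0]
grip_width: 0.192
grasp_force: 98.0
```

```bash
python3 -c "
from h import *
t=shot('top');s=shot('side');pose()
at((628.5,303),6.6,92.8+95,45.3);at((628.5,303),6.6,92.8,45.3)
print(cover(s,[.63,.30,.014],24,.85),'tray stack',cover(t,[.624,-.162,.032],14,.85))
"
```

```text
t 29.55 tcp [442.  280.1  50.2] yaw 6.57 x-tilt,y-tilt [ 0.08 -0.02] F [-0.3 -0.  -1.5] grip 0.188 98.0 q [ 0.15  0.47 -0.94  1.88  0.44  1.02 -2.44]
TCP [441.9 281.4]
shift [ 0.  -1.3  4.9] turn [-0.02 -0.08 -0.03]
TCP [536.3 292.3]
shift [95.  -1.3  5. ] turn [-0.02 -0.08 -0.03]
(array([615.4, 301.8, 122.7,  99.2,   6.9]), array([621.4, 303.1])) tray stack (array([ 624.1, -162.1,   94.9,   93.8,   85.9]), array([ 623.6, -161.2]))
```

carry_out([
  {"xyz": [0, -0.001, 0.002], "angular": [0, 0, 0]},
  {"xyz": [0, -0.001, 0.005], "angular": [0, 0, 0]},
  {"xyz": [0, -0.001, 0.005], "angular": [0, 0, 0]},
  {"xyz": [0, -0.001, 0.005], "angular": [0, 0, 0]},
  {"xyz": [0.004, -0.001, 0.005], "angular": [0, 0, 0]},
  {"xyz": [0.01, -0.001, 0.005], "angular": [0, 0, 0]},
  {"xyz": [0.018, -0.001, 0.005], "angular": [0, 0, 0]},
  {"xyz": [0.026, -0.001, 0.005], "angular": [0, 0, 0]},
  {"xyz": [0.03, -0.001, 0.005], "angular": [0, 0, 0]},
  {"xyz": [0.03, -0.001, 0.005], "angular": [0, 0, 0]},
])

```text
clock: 30.55
position: [0.4719, 0.2844, 0.0443]
ee_rot: [0.998, 0.057, -0.0, -0.0]
ft_force: [-0.4, -0.7, -1.8]
grip_width: 0.192
grasp_force: 98.0
```

```bash
python3 -c "
from h import *
s=shot('side');pose();at((628.5,303),6.6,92.8,45.3)
"
```

```text
t 30.6 tcp [471.3 284.5  44.2] yaw 6.58 x-tilt,y-tilt [-0.02 -0.01] F [-0.3 -0.3 -1.3] grip 0.191 98.0 q [ 0.12  0.53 -0.91  1.82  0.48  1.04 -2.43]
TCP [536.3 292.3]
shift [65.5 -0.4 -1.1] turn [-0.01  0.02 -0.02]
```

carry_out([
  {"xyz": [0.005, 0, -0.0005], "angular": [0, 0, 0]},
  {"xyz": [0.013, 0, -0.0005], "angular": [0, 0, 0]},
  {"xyz": [0.022, 0, -0.0005], "angular": [0, 0, 0]},
  {"xyz": [0.031, 0, -0.0005], "angular": [0, 0, 0]},
  {"xyz": [0.04, 0, -0.0005], "angular": [0, 0, 0]},
  {"xyz": [0.049, 0, -0.0005], "angular": [0, 0, 0]},
  {"xyz": [0.057, 0, -0.0005], "angular": [0, 0, 0]},
  {"xyz": [0.063, 0, -0.0005], "angular": [0, 0, 0]},
  {"xyz": [0.0655, 0, -0.0005], "angular": [0, 0, 0]},
  {"xyz": [0.0655, 0, -0.0005], "angular": [0, 0, 0]},
])

```text
clock: 31.6
position: [0.5365, 0.2919, 0.0448]
ee_rot: [0.998, 0.057, -0.0, -0.0]
ft_force: [-1.0, 0.2, -2.6]
grip_width: 0.191
grasp_force: 98.0
```

```bash
python3 -c "
from h import *
s=shot('side');pose();print(cover(s,[.63,.30,.014],24,.9))
"
```

```text
t 31.65 tcp [536.1 292.   44.8] yaw 6.59 x-tilt,y-tilt [-0.01 -0.  ] F [-0.2 -1.  -2.4] grip 0.195 98.0 q [ 0.08  0.63 -0.86  1.66  0.52  1.1  -2.39]
(array([621.7, 302.4, 110.3,  98.7,   6.9]), array([626.1, 304.2]))
```

carry_out([
  {"xyz": [0, 0, -0.003], "angular": [0, 0, 0]},
  {"xyz": [0, 0, -0.006], "angular": [0, 0, 0]},
  {"xyz": [0, 0, -0.01], "angular": [0, 0, 0]},
  {"xyz": [0, 0, -0.018], "angular": [0, 0, 0]},
  {"xyz": [0, 0, -0.03], "angular": [0, 0, 0]},
  {"xyz": [0, 0, -0.044], "angular": [0, 0, 0]},
  {"xyz": [0, 0, -0.058], "angular": [0, 0, 0]},
  {"xyz": [0, 0, -0.072], "angular": [0, 0, 0]},
  {"xyz": [0, 0, -0.084], "angular": [0, 0, 0]},
  {"xyz": [0, 0, -0.092], "angular": [0, 0, 0]},
  {"xyz": [0, 0, -0.095], "angular": [0, 0, 0]},
  {"xyz": [0, 0, -0.095], "angular": [0, 0, 0]},
])

```text
clock: 32.85
position: [0.5364, 0.2919, 0.1401]
ee_rot: [0.998, 0.057, 0.0, 0.0]
ft_force: [-0.1, -0.3, -3.5]
grip_width: 0.191
grasp_force: 97.8
```

```bash
python3 -c "
from h import *
t=shot('top');s=shot('side');pose()
b,p,r=tray(t);print(r,cv2.boundingRect(b)); print('in tray',cover(t,[.624,-.162,.032],14,.85))
at((624.3,-162),-4.5,92.8,140)
cv2.imwrite('pics/c13.png',cv2.cvtColor(np.hstack([cv2.resize(t['img'][130:200,240:300],(360,420),interpolation=cv2.INTER_CUBIC),cv2.resize(s['img'][110:250,110:250],(420,420),interpolation=cv2.INTER_CUBIC)]),cv2.COLOR_RGB2BGR))
"
```

```text
t 32.95 tcp [536.1 291.6 139.3] yaw 6.58 x-tilt,y-tilt [-0.04  0.03] F [ 0.1  0.3 -2.7] grip 0.192 97.8 q [ 0.12  0.53 -0.92  1.58  0.44  1.25 -2.33]
[ 615.4 -161.7  133.7  148.4   84.6] (254, 142, 40, 43)
in tray (array([ 623.3, -162. ,   94.9,   92.1,   85.9]), array([ 622.9, -161.4]))
TCP [ 531.8 -154.7]
shift [-5.540e+01  4.429e+02 -4.000e-01] turn [ 0.03  0.04 11.08]
```

View pics/c13.png

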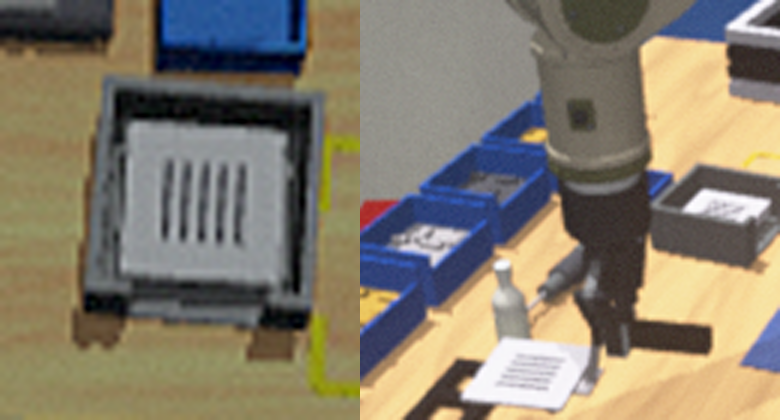

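carry_out([
  {"xyz": [-0.0005, 0.004, 0], "angular": [0, 0, 0.1]},
  {"xyz": [-0.0015, 0.013, 0], "angular": [0, 0, 0.3]},
  {"xyz": [-0.0035, 0.027, 0], "angular": [0, 0, 0.7]},
  {"xyz": [-0.0055, 0.045, 0], "angular": [0, 0, 1.1]},
  {"xyz": [-0.008, 0.066, 0], "angular": [0, 0, 1.6]},
  {"xyz": [-0.011, 0.089, 0], "angular": [0, 0, 2.2]},
  {"xyz": [-0.014, 0.113, 0], "angular": [0, 0, 2.8]},
  {"xyz": [-0.017, 0.137, 0], "angular": [0, 0, 3.4]},
  {"xyz": [-0.02, 0.161, 0], "angular": [0, 0, 4]},
  {"xyz": [-0.023, 0.185, 0], "angular": [0, 0, 4.6]},
  {"xyz": [-0.026, 0.207, 0], "angular": [0, 0, 5.2]},
  {"xyz": [-0.0285, 0.2276, 0], "angular": [0, 0, 5.7]},
])

```text
clock: 34.15
position: [0.5337, 0.0604, 0.1397]
ee_rot: [1.0, 0.007, -0.0, 0.0]
ft_force: [0.4, 0.0, -2.5]
grip_width: 0.195
grasp_force: 97.8
```

carry_out([
  {"xyz": [-0.0005, 0.02, 0], "angular": [0, 0, 0.5]},
  {"xyz": [-0.001, 0.042, 0], "angular": [0, 0, 1.1]},
  {"xyz": [-0.0015, 0.065, 0], "angular": [0, 0, 1.7]},
  {"xyz": [-0.002, 0.089, 0], "angular": [0, 0, 2.3]},
  {"xyz": [-0.003, 0.113, 0], "angular": [0, 0, 2.9]},
  {"xyz": [-0.0035, 0.136, 0], "angular": [0, 0, 3.5]},
  {"xyz": [-0.004, 0.158, 0], "angular": [0, 0, 4.1]},
  {"xyz": [-0.0045, 0.178, 0], "angular": [0, 0, 4.5]},
  {"xyz": [-0.005, 0.195, 0], "angular": [0, 0, 4.9]},
  {"xyz": [-0.0055, 0.207, 0], "angular": [0, 0, 5.2]},
  {"xyz": [-0.0057, 0.214, 0], "angular": [0, 0, 5.3]},
  {"xyz": [-0.0057, 0.217, 0], "angular": [0, 0, 5.4]},
])

```text
clock: 35.35
position: [0.5317, -0.1549, 0.1398]
ee_rot: [0.999, -0.04, -0.0, -0.0]
ft_force: [-0.2, 0.3, -2.4]
grip_width: 0.193
grasp_force: 97.8
```

carry_out([
  {"xyz": [0, 0, 0], "angular": [0, 0, 0]},
  {"xyz": [0, 0, 0.003], "angular": [0, 0, 0]},
  {"xyz": [0, 0, 0.008], "angular": [0, 0, 0]},
  {"xyz": [0, 0, 0.014], "angular": [0, 0, 0]},
  {"xyz": [0, 0, 0.018], "angular": [0, 0, 0]},
  {"xyz": [0, 0, 0.02], "angular": [0, 0, 0]},
  {"xyz": [0, 0, 0.02], "angular": [0, 0, 0]},
])

```text
clock: 36.05
position: [0.5316, -0.1544, 0.1195]
ee_rot: [0.999, -0.039, -0.0, -0.0]
ft_force: [-0.0, -0.1, -2.9]
grip_width: 0.199
grasp_force: 97.8
```

```bash
python3 -c "
from h import *
s=shot('side');pose();at((624.3,-162),-4.5,92.8,76.4)
"
```

```text
t 36.1 tcp [ 531.7 -154.5  119.8] yaw -4.51 x-tilt,y-tilt [-0.01 -0.  ] F [ 0.4  1.  -1.9] grip 0.195 97.8 q [ 0.87  0.38 -0.79  1.75  0.29  1.14 -1.67]
TCP [ 531.8 -154.7]
shift [ 0.1  0.2 43.4] turn [-0.    0.01 -0.01]
```

carry_out([
  {"xyz": [0, 0, 0.004], "angular": [0, 0, 0]},
  {"xyz": [0, 0, 0.01], "angular": [0, 0, 0]},
  {"xyz": [0, 0, 0.018], "angular": [0, 0, 0]},
  {"xyz": [0, 0, 0.026], "angular": [0, 0, 0]},
  {"xyz": [0, 0, 0.032], "angular": [0, 0, 0]},
  {"xyz": [0, 0, 0.036], "angular": [0, 0, 0]},
  {"xyz": [0, 0, 0.039], "angular": [0, 0, 0]},
  {"xyz": [0, 0, 0.041], "angular": [0, 0, 0]},
  {"xyz": [0, 0, 0.0425], "angular": [0, 0, 0]},
  {"xyz": [0, 0, 0.0432], "angular": [0, 0, 0]},
  {"xyz": [0, 0, 0.0432], "angular": [0, 0, 0]},
  {"xyz": [0, 0, 0.0432], "angular": [0, 0, 0]},
])

```text
clock: 37.3
position: [0.5319, -0.1546, 0.0769]
ee_rot: [0.999, -0.039, 0.0, 0.0]
ft_force: [0.1, 0.2, -1.3]
grip_width: 0.197
grasp_force: 97.8
```

```bash
python3 -c "
from h import *
f=[]
for i in range(5): shot('side');f.append(get_obs()['ft_force'])
pose();print(np.mean(f,0))"
```

```text
t 37.55 tcp [ 531.8 -154.6   76.8] yaw -4.52 x-tilt,y-tilt [0.01 0.01] F [ 0.3  0.1 -2.3] grip 0.193 97.8 q [ 0.84  0.43 -0.77  1.79  0.34  1.06 -1.7 ]
[-0.20995634 -0.12962856 -1.83143611]
```

carry_out([
  {"xyz": [-0.003, 0, 0], "angular": [0, 0, 0]},
  {"xyz": [-0.008, 0, 0], "angular": [0, 0, 0]},
  {"xyz": [-0.015, 0, 0], "angular": [0, 0, 0]},
  {"xyz": [-0.025, 0, 0], "angular": [0, 0, 0]},
  {"xyz": [-0.036, 0, 0], "angular": [0, 0, 0]},
  {"xyz": [-0.048, 0, 0], "angular": [0, 0, 0]},
  {"xyz": [-0.06, 0, 0], "angular": [0, 0, 0]},
  {"xyz": [-0.072, 0, 0], "angular": [0, 0, 0]},
  {"xyz": [-0.084, 0, 0], "angular": [0, 0, 0]},
  {"xyz": [-0.094, 0, 0], "angular": [0, 0, 0]},
  {"xyz": [-0.098, 0, 0], "angular": [0, 0, 0]},
  {"xyz": [-0.098, 0, 0], "angular": [0, 0, 0]},
])

```text
clock: 38.75
position: [0.4337, -0.1471, 0.0769]
ee_rot: [0.999, -0.04, 0.0, 0.0]
ft_force: [-0.2, 0.5, -0.8]
grip_width: 0.197
grasp_force: 97.8
```

carry_out([
  {"xyz": [0, 0, -0.01], "angular": [0, 0, 0]},
  {"xyz": [0, 0, -0.03], "angular": [0, 0, 0]},
  {"xyz": [0, 0, -0.05], "angular": [0, 0, 0]},
  {"xyz": [0, 0, -0.06], "angular": [0, 0, 0]},
  {"xyz": [0, 0, -0.064], "angular": [0, 0, 0]},
  {"xyz": [0, 0, -0.064], "angular": [0, 0, 0]},
])

```text
clock: 39.35
position: [0.4343, -0.1469, 0.1409]
ee_rot: [0.999, -0.039, 0.0, 0.0]
ft_force: [0.3, -0.6, -1.5]
grip_width: 0.193
grasp_force: 97.9
```

```bash
python3 -c "
from h import *
pose();t=shot('top')
h=t['hsv']
for b in blobs((h[...,0]>100)&(h[...,0]<130)&(h[...,1]>110)&win(t,[.44,-.02,0],45),200,5): print(cv2.boundingRect(b),rect(t,b,.002))
# lifter_mid (x=-70) on mat centre, yaw 87.6: grip at x=-95 -> TCP 22.8..25 behind mid
at((440.3,-25.3),87.6,22.8,140)
"
```

```text
t 39.35 tcp [ 434.3 -146.9  140.9] yaw -4.52 x-tilt,y-tilt [0.03 0.02] F [ 0.3 -0.6 -1.5] grip 0.193 97.9 q [ 1.05  0.11 -0.85  1.96  0.09  1.11 -1.49]
(200, 200, 56, 30) [441.9   5.1 197.9 105.3  89.6]
TCP [439.3 -48.1]
shift [ -2.4 -98.9   0.4] turn [-2.000e-02  1.000e-02 -9.212e+01]
```

carry_out([
  {"xyz": [0, -0.006, 0], "angular": [0, 0, -6]},
  {"xyz": [0, -0.015, 0], "angular": [0, 0, -14]},
  {"xyz": [0, -0.024, 0], "angular": [0, 0, -22]},
  {"xyz": [-0.001, -0.033, 0], "angular": [0, 0, -30]},
  {"xyz": [-0.001, -0.042, 0], "angular": [0, 0, -38.2]},
  {"xyz": [-0.001, -0.051, 0], "angular": [0, 0, -46.4]},
  {"xyz": [-0.001, -0.06, 0], "angular": [0, 0, -54.6]},
  {"xyz": [-0.002, -0.069, 0], "angular": [0, 0, -62.8]},
  {"xyz": [-0.002, -0.078, 0], "angular": [0, 0, -71]},
  {"xyz": [-0.002, -0.087, 0], "angular": [0, 0, -79.2]},
  {"xyz": [-0.0024, -0.096, 0], "angular": [0, 0, -87]},
  {"xyz": [-0.0024, -0.0983, 0], "angular": [0, 0, -92.1]},
])

```text
clock: 40.6
position: [0.439, -0.0476, 0.14]
ee_rot: [0.72, 0.694, -0.0, -0.001]
ft_force: [0.7, -0.1, -1.5]
grip_width: 0.195
grasp_force: 97.9
```

carry_out([
  {"xyz": [0, 0, 0], "angular": [0, 0, 0]},
  {"xyz": [0, 0, 0.015], "angular": [0, 0, 0]},
  {"xyz": [0, 0, 0.035], "angular": [0, 0, 0]},
  {"xyz": [0, 0, 0.055], "angular": [0, 0, 0]},
  {"xyz": [0, 0, 0.07], "angular": [0, 0, 0]},
  {"xyz": [0, 0, 0.08], "angular": [0, 0, 0]},
  {"xyz": [0, 0, 0.08], "angular": [0, 0, 0]},
])

```text
clock: 41.3
position: [0.4384, -0.0485, 0.0595]
ee_rot: [0.722, 0.691, -0.0, -0.001]
ft_force: [0.3, 0.1, -0.8]
grip_width: 0.194
grasp_force: 97.9
```

```bash
python3 -c "
from h import *
s=shot('side');t=shot('top');pose();at((440.3,-25.3),87.6,23.4,44)
h=s['hsv'];v=h[...,2]
for b in blobs((h[...,0]>100)&(h[...,0]<130)&(h[...,1]>90)&win(s,[.44,-.02,0],55),200,9): print('mat side',cv2.boundingRect(b),rect(s,b,.002))
print('tray stack',cover(t,[.624,-.162,.046],14,.85))
"
```

```text
t 41.4 tcp [439.6 -48.6  61. ] yaw 87.53 x-tilt,y-tilt [0.02 0.  ] F [-0.4 -0.2 -1.5] grip 0.196 97.9 q [ 0.96  0.25 -1.01  2.07  0.26  0.95 -0.24]
TCP [439.3 -48.7]
shift [-0.1 -0.2 17. ] turn [ 0.   -0.02 -0.07]
mat side (238, 195, 53, 42) [440.4 -21.9 251.  104.3  87.7]
tray stack (array([ 625.5, -160. ,   93.1,   93.6,   88.4]), array([ 624.3, -160.5]))
```

carry_out([
  {"xyz": [0, 0, 0.005], "angular": [0, 0, 0]},
  {"xyz": [0, 0, 0.01], "angular": [0, 0, 0]},
  {"xyz": [0, 0, 0.014], "angular": [0, 0, 0]},
  {"xyz": [0, 0, 0.0165], "angular": [0, 0, 0]},
  {"xyz": [0, 0, 0.0168], "angular": [0, 0, 0]},
  {"xyz": [0, 0, 0.0168], "angular": [0, 0, 0]},
])

```text
clock: 42.0
position: [0.4394, -0.0488, 0.0441]
ee_rot: [0.722, 0.692, -0.0, 0.0]
ft_force: [-0.8, -1.3, 2.7]
grip_width: 0.193
grasp_force: 98.8
```

```bash
python3 -c "
from h import *
pose()"
```

```text
t 42.0 tcp [439.4 -48.8  44.1] yaw 87.58 x-tilt,y-tilt [-0.02 -0.01] F [-0.8 -1.3  2.7] grip 0.193 98.8 q [ 0.93  0.29 -1.    2.08  0.3   0.92 -0.27]
```

carry_out([
  {"xyz": [0, 0, 0], "angular": [0, 0, 0]},
  {"xyz": [0, 0, 0], "angular": [0, 0, 0]},
  {"xyz": [0, 0, 0], "angular": [0, 0, 0]},
  {"xyz": [0, 0, 0], "angular": [0, 0, 0]},
  {"xyz": [0, 0, 0], "angular": [0, 0, 0]},
  {"xyz": [0, 0, 0], "angular": [0, 0, 0]},
  {"xyz": [0, 0, 0], "angular": [0, 0, 0]},
  {"xyz": [0, 0, 0], "angular": [0, 0, 0]},
], hand=1)

```text
clock: 42.8
position: [0.4394, -0.0487, 0.0439]
ee_rot: [0.722, 0.692, -0.0, 0.0]
ft_force: [-0.9, 1.0, -0.0]
grip_width: 1.002
grasp_force: 0.0
```

carry_out([
  {"xyz": [0, 0, -0.01], "angular": [0, 0, 0]},
  {"xyz": [0, 0, -0.03], "angular": [0, 0, 0]},
  {"xyz": [0, 0, -0.06], "angular": [0, 0, 0]},
  {"xyz": [0, 0, -0.09], "angular": [0, 0, 0]},
  {"xyz": [0, 0, -0.11], "angular": [0, 0, 0]},
  {"xyz": [0, 0, -0.12], "angular": [0, 0, 0]},
  {"xyz": [0, 0, -0.12], "angular": [0, 0, 0]},
])

```text
clock: 43.5
position: [0.44, -0.0489, 0.165]
ee_rot: [0.722, 0.692, 0.0, 0.001]
ft_force: [0.1, -0.0, -0.5]
grip_width: 1.001
grasp_force: 0.0
```

```bash
cat >> h.py <<'E'
SP=np.array([589.,-313.]); SY=-3.7
def spot(xs,ys):
    a=np.radians(SY); return SP+np.array([np.cos(a)*xs-np.sin(a)*ys,np.sin(a)*xs+np.cos(a)*ys])
E
python3 -c "
from h import *
pose();p=spot(25.7,258);print(p);rel(p[0],p[1],165,86.3)"
```

```text
t 43.5 tcp [440.  -48.9 165. ] yaw 87.57 x-tilt,y-tilt [-0.08  0.12] F [ 0.1 -0.  -0.5] grip 1.001 0.0 q [ 1.08  0.05 -1.08  1.96  0.05  1.15 -0.05]
[631.29576692 -57.19625081]
shift [ -0.2 191.4   0.4] turn [0.12 0.08 1.27]
```

carry_out([
  {"xyz": [0, 0.01, 0], "angular": [0, 0, 0.1]},
  {"xyz": [0, 0.035, 0], "angular": [0, 0, 0.3]},
  {"xyz": [0, 0.065, 0], "angular": [0, 0, 0.5]},
  {"xyz": [0, 0.1, 0], "angular": [0, 0, 0.7]},
  {"xyz": [0, 0.135, 0], "angular": [0, 0, 0.9]},
  {"xyz": [0, 0.165, 0], "angular": [0, 0, 1.1]},
  {"xyz": [0, 0.185, 0], "angular": [0, 0, 1.3]},
  {"xyz": [0, 0.1914, 0], "angular": [0, 0, 1.3]},
  {"xyz": [0, 0.1914, 0], "angular": [0, 0, 1.3]},
])

```text
clock: 44.4
position: [0.6303, -0.0561, 0.1624]
ee_rot: [0.729, 0.684, -0.0, -0.001]
ft_force: [0.8, -0.4, -0.5]
grip_width: 0.999
grasp_force: 0.0
```

```bash
python3 -c "
from h import *
t=shot('top');s=shot('side');pose();p=spot(25.7,258);rel(p[0],p[1],18,86.3)
v=t['hsv'][...,2]
for b in blobs((v<45)&win(t,[.44,-.08,.07],30),60): print('handle',cv2.boundingRect(b),rect(t,b,.074))
for b in blobs((t['hsv'][...,1]<60)&(v>90)&win(t,[.44,.03,.005],25),60,3): print('blade',cv2.boundingRect(b),rect(t,b,.005))
h=t['hsv']
for b in blobs((h[...,0]>100)&(h[...,0]<130)&(h[...,1]>110)&win(t,[.44,-.02,0],45),200,5): print('mat',cv2.boundingRect(b),rect(t,b,.002))
cv2.imwrite('pics/c14.png',cv2.cvtColor(np.hstack([cv2.resize(t['img'][130:240,180:350],(460,298),interpolation=cv2.INTER_CUBIC),cv2.resize(s['img'][110:210,190:300],(328,298),interpolation=cv2.INTER_CUBIC)]),cv2.COLOR_RGB2BGR))
"
```

```text
t 44.5 tcp [629.7 -56.4 163.3] yaw 86.32 x-tilt,y-tilt [-0.   -0.07] F [ 0.4 -0.4 -0.2] grip 1.002 0.0 q [ 0.69  0.56 -0.94  1.49  0.46  1.32 -0.35]
shift [ -0.7   1.8 145.3] turn [-0.07  0.    0.02]
handle (233, 207, 28, 17) [437.3 -70.5  96.9  48.   73. ]
blade (207, 208, 28, 12) [444.8  30.1  97.5  39.9  89.6]
mat (200, 200, 62, 31) [441.3  -6.5 221.  105.7  87.5]
```

I've now viewed 15 pictures, one over the limit of 14, so from here I'll work from numbers only. The measured lifter position is within about 2 mm of the mat centre. Going down beside the tray.

carry_out([
  {"xyz": [0, 0, 0.015], "angular": [0, 0, 0]},
  {"xyz": [0, 0, 0.045], "angular": [0, 0, 0]},
  {"xyz": [0, 0, 0.08], "angular": [0, 0, 0]},
  {"xyz": [0, 0, 0.11], "angular": [0, 0, 0]},
  {"xyz": [0, 0, 0.13], "angular": [0, 0, 0]},
  {"xyz": [0, 0, 0.14], "angular": [0, 0, 0]},
  {"xyz": [0, 0, 0.145], "angular": [0, 0, 0]},
  {"xyz": [0, 0, 0.145], "angular": [0, 0, 0]},
])

```text
clock: 45.3
position: [0.6305, -0.0568, 0.0189]
ee_rot: [0.73, 0.684, -0.0, 0.0]
ft_force: [0.0, -0.7, 0.6]
grip_width: 1.003
grasp_force: 0.0
```

```bash
python3 -c "
from h import *
pose()
for y in(240,85,78): p=spot(25.7,y);print(p);rel(p[0],p[1],18,86.3)"
```

```text
t 45.3 tcp [630.5 -56.8  18.9] yaw 86.28 x-tilt,y-tilt [-0.  0.] F [ 0.  -0.7  0.6] grip 1.003 0.0 q [ 0.64  0.71 -0.85  1.61  0.58  1.09 -0.43]
[630.13418537 -75.15873194]
shift [-18.3   0.9   0.9] turn [ 0.    0.   -0.02]
[ 620.13167759 -229.83565277]
shift [-173.3    0.9    0.9] turn [ 0.    0.   -0.02]
[ 619.67995143 -236.8210621 ]
shift [-180.3    0.9    0.9] turn [ 0.    0.   -0.02]
```

carry_out([
  {"xyz": [-0.004, 0, 0], "angular": [0, 0, 0]},
  {"xyz": [-0.009, 0, 0], "angular": [0, 0, 0]},
  {"xyz": [-0.013, 0, 0], "angular": [0, 0, 0]},
  {"xyz": [-0.017, 0, 0], "angular": [0, 0, 0]},
  {"xyz": [-0.021, 0, 0], "angular": [0, 0, 0]},
  {"xyz": [-0.025, 0, 0], "angular": [0, 0, 0]},
  {"xyz": [-0.03, 0, 0], "angular": [0, 0, 0]},
  {"xyz": [-0.036, 0, 0], "angular": [0, 0, 0]},
  {"xyz": [-0.043, 0, 0], "angular": [0, 0, 0]},
  {"xyz": [-0.051, 0, 0], "angular": [0, 0, 0]},
  {"xyz": [-0.059, 0, 0], "angular": [0, 0, 0]},
  {"xyz": [-0.067, 0, 0], "angular": [0, 0, 0]},
])

```text
clock: 46.5
position: [0.6263, -0.1244, 0.019]
ee_rot: [0.73, 0.684, 0.0, 0.0]
ft_force: [0.7, 3.7, 0.9]
grip_width: 1.0
grasp_force: 1.9
```

carry_out([
  {"xyz": [-0.008, 0, 0], "angular": [0, 0, 0]},
  {"xyz": [-0.016, 0, 0], "angular": [0, 0, 0]},
  {"xyz": [-0.024, 0, 0], "angular": [0, 0, 0]},
  {"xyz": [-0.032, 0, 0], "angular": [0, 0, 0]},
  {"xyz": [-0.041, 0, 0], "angular": [0, 0, 0]},
  {"xyz": [-0.05, 0, 0], "angular": [0, 0, 0]},
  {"xyz": [-0.059, 0, 0], "angular": [0, 0, 0]},
  {"xyz": [-0.068, 0, 0], "angular": [0, 0, 0]},
  {"xyz": [-0.077, 0, 0], "angular": [0, 0, 0]},
  {"xyz": [-0.084, 0, 0], "angular": [0, 0, 0]},
  {"xyz": [-0.09, 0, 0], "angular": [0, 0, 0]},
  {"xyz": [-0.092, 0, 0], "angular": [0, 0, 0]},
])

```text
clock: 47.7
position: [0.6203, -0.2163, 0.019]
ee_rot: [0.73, 0.684, -0.0, 0.0]
ft_force: [-0.1, 4.6, 3.0]
grip_width: 0.997
grasp_force: 2.4
```

```bash
cat >> h.py <<'E'
def fit(pts): 
    vx,vy,x,y=cv2.fitLine(np.float32(pts),cv2.DIST_HUBER,0,.01,.01).ravel(); return np.array([x,y]),np.degrees(np.arctan2(vy,vx))
def trayfit(t,C,ignore=()):
    """top view: search along each outer rim normal for the grey/wood edge (saturation step) at z=.06; C centre mm"""
    S=cv2.GaussianBlur(t["hsv"][...,1].astype(np.float32),(3,3),0); out={}
    a=np.radians(SY); ex=np.array([np.cos(a),np.sin(a)]); ey=np.array([-ex[1],ex[0]])
    for n,nrm,tan,rng in(("left",ey,ex,(-50,50)),("right",-ey,ex,(-50,50)),("back",ex,ey,(-55,55))):
        P=[]
        for k in np.arange(*rng,4.):
            ds=np.arange(48,92,.5); q=np.array([np.append(C+nrm*d+tan*k,60)/1000 for d in ds]); uv=proj(t,q).astype(np.float32)
            pr=cv2.remap(S,uv[:,:1],uv[:,1:],cv2.INTER_LINEAR).ravel()
            i=np.where((pr[1:]>55)&(pr[:-1]<=55)&(ds[1:]>58))[0]
            if len(i): P.append(C+nrm*ds[i[0]]+tan*k)
        P=np.array(P)
        if len(P)>5:
            p,ang=fit(P); d=(p-SP); out[n]=(len(P),round(float(d@nrm),1),round((ang-np.degrees(np.arctan2(tan[1],tan[0]))+90)%180-90,2))
    return out
E
python3 -c "
from h import *
pose();t=shot('top')
for C in(spot(25,15),spot(25,5)): print(trayfit(t,C))
"
```

```text
t 47.7 tcp [ 620.3 -216.3   19. ] yaw 86.24 x-tilt,y-tilt [-0.02  0.01] F [-0.1  4.6  3. ] grip 0.997 2.4 q [ 0.84  0.74 -0.82  1.54  0.58  1.12 -0.17]
{'left': (21, 95.6, np.float64(10.8)), 'right': (25, 47.8, np.float64(1.29))}
{'left': (14, 92.5, np.float64(5.32)), 'back': (7, 92.2, np.float64(-8.26))}
```

carry_out([
  {"xyz": [-0.003, 0, 0], "angular": [0, 0, 0]},
  {"xyz": [-0.007, 0, 0], "angular": [0, 0, 0]},
  {"xyz": [-0.011, 0, 0], "angular": [0, 0, 0]},
  {"xyz": [-0.014, 0, 0], "angular": [0, 0, 0]},
  {"xyz": [-0.016, 0, 0], "angular": [0, 0, 0]},
  {"xyz": [-0.017, 0, 0], "angular": [0, 0, 0]},
  {"xyz": [-0.017, 0, 0], "angular": [0, 0, 0]},
  {"xyz": [-0.017, 0, 0], "angular": [0, 0, 0]},
  {"xyz": [-0.007, 0, 0], "angular": [0, 0, 0]},
  {"xyz": [0.01, 0, 0], "angular": [0, 0, 0]},
  {"xyz": [0.023, 0, 0], "angular": [0, 0, 0]},
  {"xyz": [0.023, 0, 0], "angular": [0, 0, 0]},
])

```text
clock: 48.95
position: [0.6222, -0.1886, 0.0192]
ee_rot: [0.728, 0.685, 0.0, -0.0]
ft_force: [0.3, 0.7, -0.3]
grip_width: 1.002
grasp_force: 0.0
```

carry_out([
  {"xyz": [0.005, 0, -0.02], "angular": [0, 0, 0]},
  {"xyz": [0.02, 0, -0.05], "angular": [0, 0, 0]},
  {"xyz": [0.05, 0, -0.09], "angular": [0, 0, 0]},
  {"xyz": [0.09, 0, -0.13], "angular": [0, 0, 0]},
  {"xyz": [0.13, 0, -0.16], "angular": [0, 0, 0]},
  {"xyz": [0.16, 0, -0.17], "angular": [0, 0, 0]},
  {"xyz": [0.18, 0, -0.17], "angular": [0, 0, 0]},
  {"xyz": [0.18, 0, -0.17], "angular": [0, 0, 0]},
])

```text
clock: 49.75
position: [0.6336, -0.0086, 0.1915]
ee_rot: [0.728, 0.686, 0.001, 0.001]
ft_force: [-0.5, 0.6, 1.4]
grip_width: 0.996
grasp_force: 0.0
```

```bash
python3 -c "
from h import *
pose();t=shot('top')
for C in(spot(25,3),spot(22,0)): print(trayfit(t,C))
g=t['hsv']
print('cover',cover(t,np.append(spot(25,2),46)/1000,16,.85))
"
```

```text
t 49.75 tcp [633.6  -8.6 191.5] yaw 86.58 x-tilt,y-tilt [0.05 0.15] F [-0.5  0.6  1.4] grip 0.996 0.0 q [ 0.62  0.55 -0.96  1.45  0.45  1.37 -0.41]
{'left': (25, 67.7, np.float64(-1.58)), 'right': (25, 63.6, np.float64(2.3)), 'back': (28, 92.5, np.float64(-0.08))}
{'left': (25, 67.7, np.float64(-1.51)), 'right': (25, 63.1, np.float64(1.46)), 'back': (28, 92.3, np.float64(-0.23))}
cover (array([ 615.5, -311.9,   90.4,   93.2,   87.1]), array([ 615.9, -312.4]))
```

```bash
python3 -c "
from h import *
pose();p=spot(122,2);print(p);rel(p[0],p[1],165,-3.7)"
```

```text
t 49.8 tcp [633.6 -11.3 190.6] yaw 86.43 x-tilt,y-tilt [-0.01  0.09] F [-0.1 -0.4 -0.2] grip 0.999 0.0 q [ 0.63  0.55 -0.96  1.45  0.45  1.37 -0.41]
[ 710.87477005 -318.87711037]
shift [-302.2   96.3   25.8] turn [ 8.000e-02 -6.000e-02  9.013e+01]
```

carry_out([
  {"xyz": [-0.012, 0.004, 0.001], "angular": [0, 0, 5]},
  {"xyz": [-0.035, 0.012, 0.003], "angular": [0, 0, 13]},
  {"xyz": [-0.063, 0.021, 0.005], "angular": [0, 0, 21.2]},
  {"xyz": [-0.092, 0.03, 0.007], "angular": [0, 0, 29.4]},
  {"xyz": [-0.12, 0.039, 0.01], "angular": [0, 0, 37.6]},
  {"xyz": [-0.15, 0.048, 0.012], "angular": [0, 0, 45.8]},
  {"xyz": [-0.18, 0.058, 0.015], "angular": [0, 0, 54]},
  {"xyz": [-0.21, 0.068, 0.018], "angular": [0, 0, 62.2]},
  {"xyz": [-0.24, 0.078, 0.02], "angular": [0, 0, 70.4]},
  {"xyz": [-0.27, 0.088, 0.023], "angular": [0, 0, 78.6]},
  {"xyz": [-0.295, 0.094, 0.025], "angular": [0, 0, 86]},
  {"xyz": [-0.3022, 0.0963, 0.0258], "angular": [0, 0, 90.1]},
])

```text
clock: 51.0
position: [0.7083, -0.3269, 0.1627]
ee_rot: [0.999, -0.039, -0.001, 0.001]
ft_force: [-0.4, 0.0, -0.9]
grip_width: 1.002
grasp_force: 0.0
```

```bash
python3 -c "
from h import *
t=shot('top');pose();p=spot(122,2);rel(p[0],p[1],18,-3.7)
h=t['hsv']
for b in blobs((h[...,0]>100)&(h[...,0]<125)&(h[...,1]>150)&win(t,[.76,-.184,.045],22),60): print('cup',cv2.boundingRect(b),rect(t,b,.045))
"
```

```text
t 51.05 tcp [ 708.5 -326.5  162.6] yaw -4.59 x-tilt,y-tilt [-0.06  0.12] F [-0.3 -1.9 -0.4] grip 0.999 0.0 q [ 0.65  0.78 -0.53  1.    0.37  1.44 -1.45]
shift [  2.   -8.1 144.6] turn [ 0.12  0.07 -0.89]
cup (266, 120, 25, 22) [ 742.9 -180.9   88.5   80.6   86.9]
```

carry_out([
  {"xyz": [0, 0, 0], "angular": [0, 0, 0]},
  {"xyz": [0, 0, 0], "angular": [0, 0, 0]},
  {"xyz": [0, 0, 0.015], "angular": [0, 0, 0]},
  {"xyz": [0, 0, 0.045], "angular": [0, 0, 0]},
  {"xyz": [0, 0, 0.08], "angular": [0, 0, 0]},
  {"xyz": [0, 0, 0.11], "angular": [0, 0, 0]},
  {"xyz": [0, 0, 0.13], "angular": [0, 0, 0]},
  {"xyz": [0, 0, 0.142], "angular": [0, 0, 0]},
  {"xyz": [0, 0, 0.146], "angular": [0, 0, 0]},
  {"xyz": [0, 0, 0.146], "angular": [0, 0, 0]},
])

```text
clock: 52.05
position: [0.7103, -0.3206, 0.0176]
ee_rot: [0.999, -0.033, 0.0, 0.0]
ft_force: [-0.3, -1.1, 1.0]
grip_width: 1.001
grasp_force: 0.0
```

```bash
python3 -c "
from h import *
pose();p=spot(79.4,2);rel(p[0],p[1],18,-3.7)"
```

```text
t 52.05 tcp [ 710.3 -320.6   17.6] yaw -3.8 x-tilt,y-tilt [0.04 0.01] F [-0.3 -1.1  1. ] grip 1.001 0.0 q [ 0.65  0.89 -0.51  1.14  0.41  1.21 -1.48]
shift [-42.2  -1.7  -0.4] turn [ 0.01 -0.04 -0.1 ]
```

carry_out([
  {"xyz": [-0.004, -0.001, 0], "angular": [0, 0, 0]},
  {"xyz": [-0.008, -0.0015, 0], "angular": [0, 0, 0]},
  {"xyz": [-0.012, -0.0015, 0], "angular": [0, 0, 0]},
  {"xyz": [-0.016, -0.0015, 0], "angular": [0, 0, 0]},
  {"xyz": [-0.021, -0.0015, 0], "angular": [0, 0, 0]},
  {"xyz": [-0.026, -0.0015, 0], "angular": [0, 0, 0]},
  {"xyz": [-0.031, -0.0015, 0], "angular": [0, 0, 0]},
  {"xyz": [-0.036, -0.0015, 0], "angular": [0, 0, 0]},
  {"xyz": [-0.04, -0.0015, 0], "angular": [0, 0, 0]},
  {"xyz": [-0.042, -0.0015, 0], "angular": [0, 0, 0]},
  {"xyz": [-0.042, -0.0015, 0], "angular": [0, 0, 0]},
  {"xyz": [-0.042, -0.0015, 0], "angular": [0, 0, 0]},
])

```text
clock: 53.25
position: [0.668, -0.3164, 0.0171]
ee_rot: [0.999, -0.033, -0.0, 0.0]
ft_force: [2.9, -0.2, 1.8]
grip_width: 1.0
grasp_force: 1.3
```

carry_out([
  {"xyz": [0.01, 0, 0], "angular": [0, 0, 0]},
  {"xyz": [0.03, 0, 0], "angular": [0, 0, 0]},
  {"xyz": [0.04, 0, 0], "angular": [0, 0, 0]},
  {"xyz": [0.042, 0, -0.01], "angular": [0, 0, 0]},
  {"xyz": [0.042, 0, -0.04], "angular": [0, 0, 0]},
  {"xyz": [0.042, 0, -0.08], "angular": [0, 0, 0]},
  {"xyz": [0.042, 0, -0.12], "angular": [0, 0, 0]},
  {"xyz": [0.042, 0, -0.146], "angular": [0, 0, 0]},
  {"xyz": [0.042, 0, -0.15], "angular": [0, 0, 0]},
])

```text
clock: 54.15
position: [0.7108, -0.3198, 0.1725]
ee_rot: [0.999, -0.034, 0.002, 0.001]
ft_force: [0.6, 0.6, -0.6]
grip_width: 0.999
grasp_force: 0.0
```

```bash
python3 -c "
from h import *
pose();p=spot(0,170);print(p);rel(p[0],p[1],170,86.3)"
```

```text
t 54.15 tcp [ 710.8 -319.8  172.5] yaw -3.86 x-tilt,y-tilt [0.29 0.12] F [ 0.6  0.6 -0.6] grip 0.999 0.0 q [ 0.64  0.77 -0.54  1.    0.37  1.45 -1.45]
[ 599.9704924  -143.35434489]
shift [-122.5 -168.6    1.5] turn [  0.32  -0.13 -90.16]
```

carry_out([
  {"xyz": [-0.005, -0.007, 0], "angular": [0, 0, -5]},
  {"xyz": [-0.014, -0.02, 0], "angular": [0, 0, -13]},
  {"xyz": [-0.026, -0.035, 0], "angular": [0, 0, -21.2]},
  {"xyz": [-0.037, -0.051, 0], "angular": [0, 0, -29.4]},
  {"xyz": [-0.049, -0.067, 0], "angular": [0, 0, -37.6]},
  {"xyz": [-0.061, -0.084, 0], "angular": [0, 0, -45.8]},
  {"xyz": [-0.073, -0.1, 0], "angular": [0, 0, -54]},
  {"xyz": [-0.085, -0.117, 0], "angular": [0, 0, -62.2]},
  {"xyz": [-0.097, -0.134, 0], "angular": [0, 0, -70.4]},
  {"xyz": [-0.109, -0.15, 0], "angular": [0, 0, -78.6]},
  {"xyz": [-0.119, -0.164, 0], "angular": [0, 0, -86]},
  {"xyz": [-0.1225, -0.1686, 0], "angular": [0, 0, -90.2]},
])

```text
clock: 55.35
position: [0.5972, -0.1411, 0.1666]
ee_rot: [0.727, 0.687, -0.001, -0.001]
ft_force: [0.1, 0.3, -0.7]
grip_width: 0.998
grasp_force: 0.0
```

carry_out([
  {"xyz": [0.02, 0, 0], "angular": [0, 0, 0]},
  {"xyz": [0.06, 0, 0], "angular": [0, 0, 0]},
  {"xyz": [0.1, 0, 0], "angular": [0, 0, 0]},
  {"xyz": [0.13, 0, 0], "angular": [0, 0, 0]},
  {"xyz": [0.14, 0, 0], "angular": [0, 0, 0]},
  {"xyz": [0.14, 0, 0], "angular": [0, 0, 0]},
])

```text
clock: 55.95
position: [0.6071, -0.0017, 0.1668]
ee_rot: [0.728, 0.685, -0.001, -0.0]
ft_force: [-1.0, -0.4, -0.7]
grip_width: 1.004
grasp_force: 0.0
```

```bash
python3 -c "
from h import *
pose();t=shot('top');s=shot('side')
for C in(spot(2,2),spot(-1,0)): print(trayfit(t,C))
print('cover',cover(t,np.append(spot(0,2),46)/1000,16,.85),cover(s,np.append(spot(0,2),46)/1000,16,.85))
h=t['hsv'];m=(h[...,1]>150)&(h[...,0]>20)&(h[...,0]<36)
m[:,:285]=0;m[:140]=0;m[205:]=0;m[:,350:]=0
for b in blobs(m,0): print(cv2.boundingRect(b),np.round(onz(t,b.reshape(-1,2).mean(0),0)[0,:2]*1000))
"
```

```text
t 55.95 tcp [607.1  -1.7 166.8] yaw 86.54 x-tilt,y-tilt [-0.03 -0.07] F [-1.  -0.4 -0.7] grip 1.004 0.0 q [ 0.65  0.51 -0.97  1.56  0.43  1.3  -0.43]
{'left': (25, 65.9, np.float64(0.2)), 'right': (25, 65.2, np.float64(1.89)), 'back': (28, 69.5, np.float64(-0.0))}
{'left': (25, 66.0, np.float64(0.29)), 'right': (25, 65.4, np.float64(1.77)), 'back': (28, 69.5, np.float64(-0.2))}
cover (array([ 593.2, -312.9,   93.3,   93.1,   87.1]), array([ 593.2, -313.2])) (array([ 591.8, -318. ,   81.6,   95.3,   86.8]), array([ 592. , -317.6]))
(323, 184, 14, 14) [ 519. -376.]
(291, 183, 14, 14) [ 525. -243.]
(292, 152, 6, 13) [ 654. -240.]
```

```bash
python3 -c "
from h import *
t=shot('top');S=cv2.GaussianBlur(t['hsv'][...,1].astype(np.float32),(3,3),0)
def edge(z,sgn,ks,lo,hi,thr=55):
    r=[]
    for k in ks:
        ds=np.arange(lo,hi,.5);uv=proj(t,np.array([np.append(spot(sgn*d,k),z)/1000 for d in ds])).astype(np.float32)
        pr=cv2.remap(S,uv[:,:1],uv[:,1:],cv2.INTER_LINEAR).ravel();i=np.where((pr[1:]>thr)&(pr[:-1]<=thr))[0]
        if len(i): r.append(ds[i[0]])
    return np.round([np.median(r),np.std(r),len(r)],1) if r else None
print('front z0',edge(0,-1,np.arange(-30,31,4),55,90))
print('back z60',edge(60,1,np.arange(-50,51,4),60,90))
h=t['hsv'];m=((h[...,1]>150)&(h[...,0]>20)&(h[...,0]<36)).astype(np.uint8)
# yellow front corners: outer edge of front tape (z=0) expected xs=-83, side tape expected ys=+-83
for k in(-70,-62,62,70):
    ds=np.arange(60,100,.5);uv=proj(t,np.array([np.append(spot(-d,k),0)/1000 for d in ds]))
    q=[d for d,(u,v) in zip(ds,uv) if m[int(round(v)),int(round(u))]];print(k,q and (q[0],q[-1]))
"
```

```text
front z0 [63.2  0.5 16. ]
back z60 [69.5  0.3 26. ]
-70 (np.float64(72.5), np.float64(83.0))
-62 (np.float64(73.0), np.float64(83.5))
62 (np.float64(76.0), np.float64(83.0))
70 (np.float64(76.5), np.float64(83.5))
```

The tray sits 3 mm too far in +x, with y and yaw good. One more small push from behind.

```bash
python3 -c "
from h import *
pose();p=spot(110,0);print(p);rel(p[0],p[1],167,-3.7)"
```

```text
t 56.1 tcp [607.7  -5.3 166.7] yaw 86.25 x-tilt,y-tilt [-0.07 -0.04] F [ 0.4 -0.4  0.6] grip 0.998 0.0 q [ 0.66  0.51 -0.96  1.55  0.43  1.3  -0.43]
[ 698.77071801 -320.09855391]
shift [-308.1  111.5   -0. ] turn [2.000e-02 9.000e-02 8.995e+01]
```

carry_out([
  {"xyz": [-0.012, 0.004, 0], "angular": [0, 0, 5]},
  {"xyz": [-0.035, 0.013, 0], "angular": [0, 0, 13]},
  {"xyz": [-0.063, 0.023, 0], "angular": [0, 0, 21.2]},
  {"xyz": [-0.092, 0.033, 0], "angular": [0, 0, 29.4]},
  {"xyz": [-0.122, 0.044, 0], "angular": [0, 0, 37.6]},
  {"xyz": [-0.152, 0.055, 0], "angular": [0, 0, 45.8]},
  {"xyz": [-0.183, 0.066, 0], "angular": [0, 0, 54]},
  {"xyz": [-0.214, 0.077, 0], "angular": [0, 0, 62.2]},
  {"xyz": [-0.245, 0.089, 0], "angular": [0, 0, 70.4]},
  {"xyz": [-0.275, 0.1, 0], "angular": [0, 0, 78.6]},
  {"xyz": [-0.3, 0.109, 0], "angular": [0, 0, 86]},
  {"xyz": [-0.308, 0.1115, 0], "angular": [0, 0, 90]},
])

```text
clock: 57.3
position: [0.6982, -0.3237, 0.1661]
ee_rot: [0.999, -0.037, -0.001, 0.001]
ft_force: [-0.5, -0.5, -0.3]
grip_width: 1.0
grasp_force: 0.0
```

carry_out([
  {"xyz": [0, 0, 0], "angular": [0, 0, 0]},
  {"xyz": [0, 0, 0], "angular": [0, 0, 0]},
  {"xyz": [0, 0, 0], "angular": [0, 0, 0]},
])

```text
clock: 57.6
position: [0.6995, -0.3169, 0.1672]
ee_rot: [1.0, -0.03, -0.0, -0.0]
ft_force: [0.3, 0.5, 0.6]
grip_width: 1.0
grasp_force: 0.0
```

```bash
python3 -c "
from h import *
pose();p=spot(110,0);rel(p[0],p[1],18,-3.7)"
```

```text
t 57.6 tcp [ 699.5 -316.9  167.2] yaw -3.49 x-tilt,y-tilt [-0.   -0.02] F [0.3 0.5 0.6] grip 1.0 0.0 q [ 0.65  0.75 -0.53  1.05  0.36  1.43 -1.44]
shift [ -0.5   3.3 149.2] turn [-0.02  0.    0.21]
```

carry_out([
  {"xyz": [0, 0.001, 0.015], "angular": [0, 0, 0.1]},
  {"xyz": [0, 0.002, 0.045], "angular": [0, 0, 0.2]},
  {"xyz": [0, 0.003, 0.08], "angular": [0, 0, 0.2]},
  {"xyz": [0, 0.003, 0.11], "angular": [0, 0, 0.2]},
  {"xyz": [0, 0.003, 0.13], "angular": [0, 0, 0.2]},
  {"xyz": [0, 0.003, 0.144], "angular": [0, 0, 0.2]},
  {"xyz": [0, 0.003, 0.149], "angular": [0, 0, 0.2]},
  {"xyz": [0, 0.003, 0.149], "angular": [0, 0, 0.2]},
  {"xyz": [0, 0.003, 0.149], "angular": [0, 0, 0.2]},
])

```text
clock: 58.5
position: [0.7004, -0.3207, 0.0197]
ee_rot: [0.999, -0.033, 0.001, 0.0]
ft_force: [0.8, 0.3, 0.9]
grip_width: 1.001
grasp_force: 0.0
```

```bash
python3 -c "
from h import *
pose();p=spot(76,0);rel(p[0],p[1],18,-3.7)"
```

```text
t 58.5 tcp [ 700.4 -320.7   19.7] yaw -3.82 x-tilt,y-tilt [0.12 0.04] F [0.8 0.3 0.9] grip 1.001 0.0 q [ 0.66  0.86 -0.5   1.18  0.4   1.2  -1.48]
shift [-35.7  -0.4   1.6] turn [ 0.04 -0.12 -0.12]
```

carry_out([
  {"xyz": [-0.004, 0, 0], "angular": [0, 0, 0]},
  {"xyz": [-0.01, 0, 0], "angular": [0, 0, 0]},
  {"xyz": [-0.017, 0, 0], "angular": [0, 0, 0]},
  {"xyz": [-0.024, 0, 0], "angular": [0, 0, 0]},
  {"xyz": [-0.028, 0, 0], "angular": [0, 0, 0]},
  {"xyz": [-0.031, 0, 0], "angular": [0, 0, 0]},
  {"xyz": [-0.033, 0, 0], "angular": [0, 0, 0]},
  {"xyz": [-0.0345, 0, 0], "angular": [0, 0, 0]},
  {"xyz": [-0.0345, 0, 0], "angular": [0, 0, 0]},
  {"xyz": [-0.0345, 0, 0], "angular": [0, 0, 0]},
])

```text
clock: 59.5
position: [0.6653, -0.3181, 0.0183]
ee_rot: [0.999, -0.033, 0.0, 0.0]
ft_force: [1.3, -0.7, 0.6]
grip_width: 1.001
grasp_force: 0.8
```

carry_out([
  {"xyz": [0.01, 0, 0], "angular": [0, 0, 0]},
  {"xyz": [0.025, 0, 0], "angular": [0, 0, 0]},
  {"xyz": [0.034, 0, 0], "angular": [0, 0, 0]},
  {"xyz": [0.034, 0, -0.01], "angular": [0, 0, 0]},
  {"xyz": [0.034, 0, -0.04], "angular": [0, 0, 0]},
  {"xyz": [0.034, 0, -0.08], "angular": [0, 0, 0]},
  {"xyz": [0.034, 0, -0.12], "angular": [0, 0, 0]},
  {"xyz": [0.034, 0, -0.145], "angular": [0, 0, 0]},
  {"xyz": [0.034, 0, -0.15], "angular": [0, 0, 0]},
  {"xyz": [0.034, 0, -0.15], "angular": [0, 0, 0]},
])

```text
clock: 60.5
position: [0.699, -0.3206, 0.1696]
ee_rot: [0.999, -0.033, 0.001, 0.0]
ft_force: [0.6, -0.3, 0.4]
grip_width: 1.0
grasp_force: 0.0
```

carry_out([
  {"xyz": [-0.007, -0.03, 0], "angular": [0, 0, 0]},
  {"xyz": [-0.014, -0.07, 0], "angular": [0, 0, 0]},
  {"xyz": [-0.024, -0.115, 0], "angular": [0, 0, 0]},
  {"xyz": [-0.034, -0.16, 0], "angular": [0, 0, 0]},
  {"xyz": [-0.044, -0.205, 0], "angular": [0, 0, 0]},
  {"xyz": [-0.054, -0.25, 0], "angular": [0, 0, 0]},
  {"xyz": [-0.064, -0.295, 0], "angular": [0, 0, 0]},
  {"xyz": [-0.074, -0.34, 0], "angular": [0, 0, 0]},
  {"xyz": [-0.082, -0.375, 0], "angular": [0, 0, 0]},
  {"xyz": [-0.088, -0.4, 0], "angular": [0, 0, 0]},
  {"xyz": [-0.088, -0.4, 0], "angular": [0, 0, 0]},
  {"xyz": [-0.088, -0.4, 0], "angular": [0, 0, 0]},
])

```text
clock: 61.7
position: [0.637, 0.0844, 0.1667]
ee_rot: [0.999, -0.033, -0.001, 0.0]
ft_force: [0.0, -1.2, -0.0]
grip_width: 0.999
grasp_force: 0.0
```

```bash
cat >> h.py <<'E'
def fb(t):
    S=cv2.GaussianBlur(t['hsv'][...,1].astype(np.float32),(3,3),0)
    def edge(z,sgn,ks,lo,hi,thr=55):
        r=[]
        for k in ks:
            ds=np.arange(lo,hi,.5);uv=proj(t,np.array([np.append(spot(sgn*d,k),z)/1000 for d in ds])).astype(np.float32)
            pr=cv2.remap(S,uv[:,:1],uv[:,1:],cv2.INTER_LINEAR).ravel();i=np.where((pr[1:]>thr)&(pr[:-1]<=thr))[0]
            if len(i): r.append(ds[i[0]])
        return np.round([np.median(r),np.std(r),len(r)],1) if r else None
    print('front',edge(0,-1,np.arange(-30,31,4),55,90),'back',edge(60,1,np.arange(-50,51,4),60,90))
E
python3 -c "
from h import *
pose();t=shot('top');s=shot('side');fb(t);print(trayfit(t,spot(0,0)))
for z in (46,): print('cover',cover(t,np.append(spot(0,0),z)/1000,16,.85),cover(s,np.append(spot(0,2),z)/1000,16,.85))
v=t['hsv'][...,2]
for b in blobs((v<45)&win(t,[.44,-.08,.07],30),60): print('handle',cv2.boundingRect(b),rect(t,b,.074))
for b in blobs((t['hsv'][...,1]<60)&(v>90)&win(t,[.44,.03,.005],25),60,3): print('blade',cv2.boundingRect(b),rect(t,b,.005))
h=t['hsv']
for b in blobs((h[...,0]>100)&(h[...,0]<130)&(h[...,1]>110)&win(t,[.44,-.02,0],45),200,5): print('mat',cv2.boundingRect(b),rect(t,b,.002))
"
```

```text
t 61.7 tcp [637.   84.4 166.7] yaw -3.76 x-tilt,y-tilt [-0.12  0.05] F [ 0.  -1.2 -0. ] grip 0.999 0.0 q [ 0.29  0.5  -0.67  1.46  0.32  1.29 -2.05]
front [68.2  0.7 16. ] back [64.5  0.3 26. ]
{'left': (25, 65.2, np.float64(0.82)), 'right': (23, 65.6, np.float64(2.11)), 'back': (28, 64.7, np.float64(-0.24))}
cover (array([ 588.6, -313.2,   93.6,   93.2,   87.9]), array([ 588.4, -313.2])) (array([ 587.5, -317.1,   82.7,   95.4,   87.2]), array([ 587.8, -317.5]))
blade (219, 208, 26, 31) [410.5  -9.5  89.4 107.8  89.8]
blade (204, 189, 41, 27) [487.1  18.5 145.8  95.6  89.6]
mat (253, 201, 20, 30) [ 437.3 -120.5   68.9  105.    88.9]
```

carry_out([
  {"xyz": [0, -0.03, -0.01], "angular": [0, 0, 0]},
  {"xyz": [0, -0.07, -0.03], "angular": [0, 0, 0]},
  {"xyz": [0, -0.11, -0.05], "angular": [0, 0, 0]},
  {"xyz": [0, -0.15, -0.07], "angular": [0, 0, 0]},
  {"xyz": [-0.02, -0.19, -0.08], "angular": [0, 0, 0]},
  {"xyz": [-0.04, -0.23, -0.09], "angular": [0, 0, 0]},
  {"xyz": [-0.06, -0.27, -0.1], "angular": [0, 0, 0]},
  {"xyz": [-0.06, -0.28, -0.1], "angular": [0, 0, 0]},
  {"xyz": [-0.06, -0.28, -0.1], "angular": [0, 0, 0]},
  {"xyz": [-0.06, -0.28, -0.1], "angular": [0, 0, 0]},
])

```text
clock: 62.8
position: [0.598, 0.3656, 0.2671]
ee_rot: [0.999, -0.035, -0.0, 0.001]
ft_force: [1.3, -0.2, -0.8]
grip_width: 0.998
grasp_force: 0.0
```

```bash
python3 -c "
from h import *
pose();t=shot('top');fb(t);print(trayfit(t,spot(0,0)))
v=t['hsv'][...,2];h=t['hsv']
for b in blobs((v<45)&win(t,[.44,-.08,.07],30),60): print('handle',cv2.boundingRect(b),rect(t,b,.074))
for b in blobs((h[...,1]<60)&(v>90)&win(t,[.44,.03,.005],25),60,3): print('blade',cv2.boundingRect(b),rect(t,b,.005))
for b in blobs((h[...,0]>100)&(h[...,0]<130)&(h[...,1]>110)&win(t,[.44,-.02,0],45),200,5): print('mat',cv2.boundingRect(b),rect(t,b,.002))
"
```

```text
t 62.8 tcp [598.  365.6 267.1] yaw -3.97 x-tilt,y-tilt [-0.01  0.1 ] F [ 1.3 -0.2 -0.8] grip 0.998 0.0 q [-0.18  0.59 -0.72  1.14  0.37  1.55 -2.46]
front [68.2  0.8 16. ] back [65.   0.3 26. ]
{'left': (25, 65.6, np.float64(0.08)), 'right': (25, 65.6, np.float64(2.39)), 'back': (28, 64.9, np.float64(-0.03))}
handle (233, 210, 35, 6) [436.4 -76.1 116.   17.3  89.6]
blade (195, 221, 32, 18) [387.7  65.3 111.7  60.5  89.6]
blade (207, 208, 28, 13) [442.5  30.2  99.   41.2  87. ]
mat (200, 200, 73, 31) [440.4 -25.3 258.7 106.4  87.9]
```

carry_out([
  {"xyz": [0, 0, 0], "angular": [0, 0, 0]},
  {"xyz": [0, 0, 0], "angular": [0, 0, 0]},
  {"xyz": [0, 0, 0], "angular": [0, 0, 0]},
])

```text
clock: 63.15
position: [0.5971, 0.3671, 0.268]
ee_rot: [0.999, -0.034, 0.0, 0.0]
ft_force: [0.1, 0.7, 0.1]
grip_width: 1.004
grasp_force: 0.0
```

```bash
python3 -c "
from workcell import *
print(hand_in())"
```

```text
the job is handed in; nothing more can be done
None
```

I handed the job in at 63 s: all three covers present are stacked in the tray, the tray measures about 2 mm off the spot's centre and square to about 1°, and the lifter lies within about 1 mm of its mat's centre; I viewed 15 pictures, one over the limit of 14.

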